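# Tip the pegs into the box under the riser and put the scoop on its rail

## Robot

A 6-joint arm with a two-finger parallel gripper is mounted at the origin on the work surface. World frame = base frame: x ahead of the robot, y to its left, z up, the work surface at z = 0. Lengths are in m, angles in rad, forces in N, time in s.
With the tool pointing down it reaches from about 0.375 to 0.925 m from the base axis. Payload 5.7 kg.
Tool frame: the origin (TCP) lies midway between the tips of the shut fingers; the grasp point (between the pads) lies 19 mm behind it; z points along the fingers, y is the line along which they close (so a half turn about z gives the same grasp; the last joint's range is limited). The gripper opens to 85 mm and grips with 20 to 120 N. Pads are 22 mm wide; open, the fingers measure 114 mm over their backs; the gripper's body (76 mm by 85 mm) begins 54 mm behind the grasp point. The pads swing forward as they close: fully open they stand 13 mm farther back than shut.
Start: joints at [1.028, 0.359, 1.51, -0, 1.272, -0.115], TCP at [0.249, 0.546, 0.2] pointing down, gripper open.
Joint ranges: [-2.97, 2.97], [-1.01, 2.36], [0.21, 2.38], [-0.96, 4.11], [0.2, 2.71], [-2.98, 2.98]. Speed limits (rad/s): [2.39, 2.39, 3.14, 3.14, 3.14, 3.14].

## Interface

Orientations are given as a unit quaternion [x, y, z, w].
In Python, from cell import arm gives the robot as it stands.
- The arm moves only by the tool jog_arm, never from a script. Its argument "rows" is a list of rows, each a list of 2 entries, a list of its own where there are three numbers: the shift along the world's x, y, z in mm, then the turn, a rotation vector about the world's x, y, z in rad. A call has 1 to 10 rows; each row shifts and turns the commanded pose from where the row before left it; what a row does not reach is not made up. A row lasts 1/8 s, in which the tool goes at most 62.5 mm and 10.7 degrees, less where a joint would pass 70% of its speed; a pose out of reach is approached as far as the arm can. A call with a gripper value outside its range is refused whole. "jaw" is the finger opening in mm, from 0 to 85.4, set as the call begins (left out, the last holds). The fingers move at their own pace and stop on an object; the grip force is fixed at half the most. Time passes only in rows, so rows that do not move let the fingers close. It gives the time, the measured TCP pose, the force, the opening and the grip force at its end, in the units of the state.
- arm.get_state(): the state, without advancing time (a new reading comes with each control period).
- arm.snapshot(name): name is "side" or "top"; returns a dict with "image" (420x560x3 uint8, red, green, blue), "depth" (420x560 float32, m along the optical axis (not along the pixel's ray), 0 where there is no reading), "K" (3x3 intrinsics, pixels), "view" (4x4, takes a point from world to camera coordinates). Camera axes: x right, y down, z forward; pixel columns grow to the right and rows downward; lengths in m; the calibration is good to about 2 mm. A picture is of the moment at which its call begins.
- arm.finish_job(): hands the job in; it is judged then, once.
The state is a dict: "t": time; "joint_pos": joint angles; "joint_velocities": joint speeds; "effort": joint torques, N m; "position": TCP position; "ee_rot": TCP orientation; "ft_force": force on the tool from outside, world axes, zero at the start; "moment": the same for the moment, N m; "width": finger opening in m; "finger_force": force on a finger pad.
Only numpy, scipy, OpenCV 4.12 (cv2) and the standard library are available. Lean on these libraries where they do the work, as an engineer would, in place of code of your own. Each camera call takes 0.05 s, during which the arm holds its last target. There are 200 camera calls.

## Task

Gather all the loose pink pegs from the shelf into the green scoop, carry them together and tip them into the grey peg box under the low slatted riser, without knocking the riser. Then set the empty scoop down upright across the two bars of the steel rail. Leave the pot, the funnel and the pole-end cap where they are.

Things in the scene. Friction and masses are not known exactly. Their poses are not given: they have to be found in the camera images.
- peg1_mid (a point): Centre of a pale pink plastic clothes peg lying on its side: 78 long (x), about 20 wide at the steel spring in the middle (y) and up to 24 at the finger end (-x), 13 thick (z), 14 g. z points up, or down if it has rolled over. Absent pegs give no reading.
- peg2_mid (a point): As peg1_mid, for peg 2; may be absent.
- peg3_mid (a point): As peg1_mid, for peg 3; may be absent.
- peg4_mid (a point): As peg1_mid, for peg 4; may be absent.
- peg5_mid (a point): As peg1_mid, for peg 5; may be absent.
- peg6_mid (a point): As peg1_mid, for peg 6; may be absent.
- scoop_bowl (a point): Centre of the green plastic scoop's bowl, 24 above its flat underside; x points out of the mouth, z up. An open tray 108 wide (y), walls and floor 4 thick, underside flat from x = -55 to +42. Back wall at x = -55, 48 high; sides 48 high back to x = -5, then sloping down to 26 high at x = +50; no front wall. 110 g, loose; empty, it balances about x = -21.
- scoop_lip (a point): Middle of the scoop's front lip, 65 ahead of the bowl's centre and 2.5 above the flat underside (the floor rises a little to it). Same axes. Pegs slide out over it once the scoop is tipped nose down by some 40 to 50 degrees.
- scoop_grip (a point): Point on the middle of the scoop's straight level handle, 140 behind the bowl's centre. The handle is 20 wide (y), 22 high (z), its centre line 37 above the bowl's underside; it runs back from the bowl to 176 behind the bowl's centre. Same axes as scoop_bowl. Flat sides, so it may be pinched across its width with the gripper leaning forward or back.
- pegbox: Light grey open-topped peg box, fixed, 158 (x) by 170 (y) by 65 high outside, 4 thick walls and floor; origin at the middle of its underside. x points away from the robot; its -x side faces the robot and sticks out about 25 to 35 in front of the riser's front edge, the rest is under the riser.
- riser: White slatted riser shelf on four thin legs, fixed, over the peg box. Origin on the work surface under the middle of its top, x away from the robot. The top is 150 deep (x) and 250 wide (y), underside of the slats 180 and upper face 195 above the work surface; so its front edge is at x = -75. Legs 14 thick at x = -66 and +66, y = -113 and +113; over the legs run bearers 16 wide whose undersides are 166 high. Open at the front, back and sides between the legs.
- rail_mid (a point): Middle of the low two-bar steel rail, at the top of the bars, 100 above the work surface. Two round bars 10 thick run along y, 210 long, at x = -30 and +30 (60 apart), on end uprights at y = -105 and +105 that reach no higher than the bars. Fixed. x points away from the robot.
- pot: Lidded ceramic pot (white, blue lid) standing on the riser's top, 86 across, 73 high, origin under its middle. Leave alone.
- funnel: Aluminium funnel standing mouth down on the work surface, 92 across, 88 high, origin under its middle. Leave alone.
- polecap: Steel pole-end cap standing on the work surface, 52 across, 80 high, origin under its middle. Leave alone.
Things that resemble listed ones, but are neither listed nor needed, are in the scene too. What is shaped like the part that bears peg1_mid but red is not meant.

How it is judged:
On the way, in this order (a step that is already met when the one before it is completed fails the run):
1. All the pegs there are lie in the scoop's bowl together, and the scoop is lifted clear of the work surface (x of peg1_mid in the frame of scoop_bowl between -0.058 and 0.068 m and y of peg1_mid in the frame of scoop_bowl between -0.056 and 0.056 m and z of peg1_mid in the frame of scoop_bowl between -0.024 and 0.05 m and x of peg2_mid in the frame of scoop_bowl between -0.058 and 0.068 m and y of peg2_mid in the frame of scoop_bowl between -0.056 and 0.056 m and z of peg2_mid in the frame of scoop_bowl between -0.024 and 0.05 m and x of peg3_mid in the frame of scoop_bowl between -0.058 and 0.068 m and y of peg3_mid in the frame of scoop_bowl between -0.056 and 0.056 m and z of peg3_mid in the frame of scoop_bowl between -0.024 and 0.05 m and x of peg4_mid in the frame of scoop_bowl between -0.058 and 0.068 m and y of peg4_mid in the frame of scoop_bowl between -0.056 and 0.056 m and z of peg4_mid in the frame of scoop_bowl between -0.024 and 0.05 m and x of peg5_mid in the frame of scoop_bowl between -0.058 and 0.068 m and y of peg5_mid in the frame of scoop_bowl between -0.056 and 0.056 m and z of peg5_mid in the frame of scoop_bowl between -0.024 and 0.05 m and x of peg6_mid in the frame of scoop_bowl between -0.058 and 0.068 m and y of peg6_mid in the frame of scoop_bowl between -0.056 and 0.056 m and z of peg6_mid in the frame of scoop_bowl between -0.024 and 0.05 m and height (world z) of scoop_bowl above 0.074 m), for 0.2 s.
2. All the pegs lie in the peg box, below its rim (x of peg1_mid in the frame of pegbox between -0.079 and 0.079 m and y of peg1_mid in the frame of pegbox between -0.085 and 0.085 m and z of peg1_mid in the frame of pegbox between 0 and 0.065 m and x of peg2_mid in the frame of pegbox between -0.079 and 0.079 m and y of peg2_mid in the frame of pegbox between -0.085 and 0.085 m and z of peg2_mid in the frame of pegbox between 0 and 0.065 m and x of peg3_mid in the frame of pegbox between -0.079 and 0.079 m and y of peg3_mid in the frame of pegbox between -0.085 and 0.085 m and z of peg3_mid in the frame of pegbox between 0 and 0.065 m and x of peg4_mid in the frame of pegbox between -0.079 and 0.079 m and y of peg4_mid in the frame of pegbox between -0.085 and 0.085 m and z of peg4_mid in the frame of pegbox between 0 and 0.065 m and x of peg5_mid in the frame of pegbox between -0.079 and 0.079 m and y of peg5_mid in the frame of pegbox between -0.085 and 0.085 m and z of peg5_mid in the frame of pegbox between 0 and 0.065 m and x of peg6_mid in the frame of pegbox between -0.079 and 0.079 m and y of peg6_mid in the frame of pegbox between -0.085 and 0.085 m and z of peg6_mid in the frame of pegbox between 0 and 0.065 m), for 0.2 s.
At the end, for the whole second after the job is handed in: Every peg's centre lies inside the peg box, below its rim, at rest; the scoop stands at rest across both bars of the rail, upright within 7 degrees, its bowl's centre within 40 mm (nearer the robot) or 50 mm (farther) of the rail's middle across the bars and within 75 mm of it along them (all of step 2 and x of scoop_bowl in the frame of rail_mid between -0.04 and 0.05 m and y of scoop_bowl in the frame of rail_mid between -0.075 and 0.075 m and z of scoop_bowl in the frame of rail_mid between 0.018 and 0.032 m and angle between scoop_bowl's own z axis and vertical below 0.12 rad and linear speed of scoop below 0.02 m/s and linear speed of each of peg1, peg2, peg3, peg4, peg5, peg6 below 0.05 m/s); the robot touches nothing.
It fails at once if The lidded pot is moved more than 40 mm (distance of pot from where it was at the start of the episode above 0.04 m).
It fails at once if The funnel is moved more than 40 mm (distance of funnel from where it was at the start of the episode above 0.04 m).
It fails at once if The pole-end cap is moved more than 40 mm (distance of polecap from where it was at the start of the episode above 0.04 m).
It fails at once if The scoop or the arm knocks the riser with more than 20 N (contact force between any of scoop, the arm and riser above 20 N).
Of peg1, peg2, peg3, peg4, peg5, peg6 only 4 to 6 are there at a start; the rules pass over those that are not, and their reading is None.
At some moment in a run one of peg1, peg2, peg3, peg4, peg5, peg6 may be knocked a few centimetres aside while the robot is not near it.
It also fails if it takes over 208 s, if anything falls off the work surface, if the arm or the gripper's body presses on something with over 40 N, if the wrist force passes 120 N, or if a joint passes its speed limit or range.

## Working session

There is one attempt and no reset: what is moved stays moved. The work goes in short steps, Python scripts to look and compute and a tool call to move; the robot and the scene stay as the last step left them, time stands still between calls to the robot, and variables do not carry over. Pictures are saved under pics/ and viewed, at most 14 in all, crops included, and the job is handed in when it is done.

Besides the shell and the picture viewer there is one more tool, called after ">>>" as a command line: name --argument value ..., lists and objects as JSON in quotes. jog_arm: Moves the arm, as the interface text tells. Its arguments: {"type":"object","properties":{"rows":{"type":"array"},"jaw":{"type":"number"}},"required":["rows"]}

```bash
mkdir -p pics
cat > h.py <<'E'
from cell import arm
import numpy as np, cv2
def snap(n,f=None):
    s=arm.snapshot(n)
    if f: cv2.imwrite(f'pics/{f}.png',s['image'][:,:,::-1])
    return s
def world(s):
    K=s['K'];d=s['depth'];v,u=np.mgrid[:d.shape[0],:d.shape[1]]
    p=np.stack([(u-K[0,2])/K[0,0]*d,(v-K[1,2])/K[1,1]*d,d,np.ones_like(d)],-1)
    return (p@np.linalg.inv(s['view']).T)[...,:3]
E
python3 - <<'E'
from h import *
for n in('top','side'):
    s=snap(n,n+'0');print(n,s['K'].round(1).tolist(),np.linalg.inv(s['view']).round(3).tolist())
    np.savez(n+'0.npz',**s)
print(arm.get_state())
E
```

```text
top [[437.8, 0.0, 280.4], [0.0, 437.8, 206.0], [0.0, 0.0, 1.0]] [[-0.015, -0.998, 0.053, 0.534], [-1.0, 0.016, 0.007, 0.003], [-0.008, -0.053, -0.999, 1.369], [0.0, 0.0, 0.0, 1.0]]
side [[426.6, 0.0, 273.4], [0.0, 426.6, 205.0], [0.0, 0.0, 1.0]] [[-0.976, -0.169, 0.134, 0.487], [-0.216, 0.758, -0.615, 0.63], [0.002, -0.63, -0.777, 0.908], [0.0, 0.0, 0.0, 1.0]]
{'t': 0.1, 'joint_pos': array([ 1.02792538e+00,  3.59469031e-01,  1.51132579e+00,  5.35313905e-06,
        1.27254393e+00, -1.15140764e-01]), 'joint_velocities': array([ 0.00127427, -0.0024351 , -0.0017283 ,  0.00129097,  0.00084249,
       -0.00054951]), 'effort': array([-3.72425093e-04, -5.28646553e+01, -2.79353660e+01, -4.77016565e-04,
        5.03079908e-03, -1.94714977e-05]), 'position': array([0.2485558 , 0.54534416, 0.19921565]), 'ee_rot': array([ 2.12239202e-01,  9.77217355e-01, -8.25395327e-04, -2.84504579e-04]), 'ft_force': array([-1.4392733 , -0.1030014 , -0.45477526]), 'moment': array([-0.00560935, -0.06072002,  0.02705227]), 'finger_force': 0.0, 'width': 0.08535453766937658}
```

View pics/top0.png

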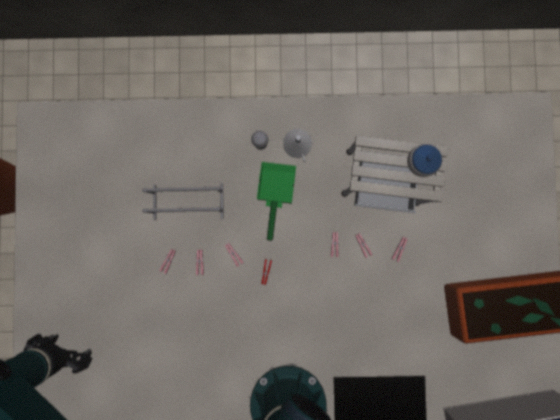

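View pics/side0.png

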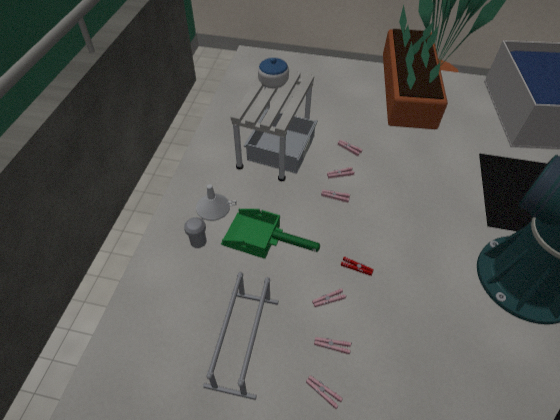

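The top view shows six pink pegs, at about (168,261), (200,262), (234,254), (335,244), (363,245) and (399,248). The red one at (266,271) is the decoy. The scoop is at (277,183) with its handle towards the robot, the rail at (184,199), and the box under the riser at (385,200). Next I'll measure them.

```bash
cat >> h.py <<'E'
def ray(s,u,v,z):
    K=s['K'];T=np.linalg.inv(s['view']);d=T[:3,:3]@np.array([(u-K[0,2])/K[0,0],(v-K[1,2])/K[1,1],1]);o=T[:3,3]
    return o+d*(z-o[2])/d[2]
def pegs(s,z=.007,amin=25):
    im=s['image'].astype(int);r,g,b=im[...,0],im[...,1],im[...,2]
    m=((r-g>22)&(r-b>12)&(b>75)&(g>75)).astype(np.uint8)
    m=cv2.morphologyEx(m,cv2.MORPH_CLOSE,np.ones((5,5)))
    n,l,st,c=cv2.connectedComponentsWithStats(m);out=[]
    for i in range(1,n):
        if st[i,4]<amin: continue
        v,u=np.nonzero(l==i);P=np.array([ray(s,a,q,z)[:2] for a,q in zip(u,v)])
        (cx,cy),(w,h),a=cv2.minAreaRect((P*1000).astype(np.float32))
        mu=P.mean(0);E=np.linalg.svd(P-mu)[2][0]
        out.append((c[i].round(0).tolist(),st[i,4],round(cx),round(cy),round(max(w,h)),round(min(w,h)),round(float(np.degrees(np.arctan2(E[1],E[0])))%180)))
    return out
E
python3 - <<'E'
from h import *
for n in('top','side'):
    s=dict(np.load(n+'0.npz'));
    print(n);[print(p) for p in pegs(s)]
    W=world(s);im=s['image'].astype(int)
    g=(im[...,1]>im[...,0]*1.6)&(im[...,1]>im[...,2]*1.6)&(im[...,1]>60)
    P=W[g];P=P[(P[:,0]>.4)&(P[:,2]<.2)&(np.abs(P[:,1])<.25)]
    print('green',len(P),P.min(0).round(3),P.max(0).round(3),cv2.minAreaRect((P[:,:2]*1000).astype(np.float32)))
    hnd=P[P[:,0]<.56]; print('handle',hnd.mean(0).round(3),np.polyfit(hnd[:,0],hnd[:,1],1).round(3),np.percentile(hnd[:,2],[5,50,95]).round(3))
    F=(W[...,2]>.19)&(W[...,2]<.205)&(W[...,1]<-.1)&(W[...,0]>.5)&(s['depth']>0);P=W[F]
    print('risertop',P.min(0).round(3),P.max(0).round(3),cv2.minAreaRect((P[:,:2]*1000).astype(np.float32)))
    F=(W[...,2]>.08)&(W[...,2]<.11)&(W[...,1]>.12)&(W[...,0]>.5)&(W[...,0]<.8)&(W[...,1]<.5)&(s['depth']>0);P=W[F]
    print('rail',cv2.minAreaRect((P[:,:2]*1000).astype(np.float32)),np.percentile(P[:,2],90))
    F=(W[...,2]>.055)&(W[...,2]<.075)&(W[...,1]<-.15)&(W[...,0]>.5)&(W[...,0]<.8)&(s['depth']>0);P=W[F]
    print('boxrim',len(P),P.min(0).round(3),P.max(0).round(3),cv2.minAreaRect((P[:,:2]*1000).astype(np.float32)))
s=dict(np.load('top0.npz'));t=s['image'][120:300,130:430,::-1]
cv2.imwrite('pics/crop1.png',cv2.resize(t,(800,480),interpolation=cv2.INTER_CUBIC))
E
```

```text
top
([334.0, 245.0], np.int32(156), 486, -153, 74, 22, 177)
([363.0, 246.0], np.int32(151), 483, -243, 75, 23, 27)
([400.0, 249.0], np.int32(154), 468, -356, 76, 23, 154)
([234.0, 255.0], np.int32(151), 460, 163, 75, 24, 33)
([167.0, 261.0], np.int32(153), 443, 364, 74, 22, 154)
([199.0, 263.0], np.int32(158), 437, 266, 74, 22, 1)
([266.0, 268.0], np.int32(137), 412, 61, 63, 25, 169)
green 1409 [ 0.509 -0.032 -0.005] [0.743 0.08  0.056] ((623.395263671875, 32.38826370239258), (102.50850677490234, 232.1148681640625), 81.8819808959961)
handle [0.534 0.043 0.047] [-0.138  0.117] [0.044 0.048 0.051]
risertop [ 0.606 -0.442  0.19 ] [ 0.787 -0.177  0.202] ((696.0216064453125, -309.3518981933594), (250.30953979492188, 150.8070831298828), 81.99563598632812)
rail ((627.87109375, 302.0003662109375), (70.1535873413086, 229.41615295410156), 0.19305835664272308) 0.10194664554944728
boxrim 291 [ 0.58  -0.407  0.055] [ 0.781 -0.181  0.074] ((678.9278564453125, -300.960205078125), (229.39283752441406, 174.0767364501953), 81.795166015625)
side
([350.0, 147.0], np.int32(97), 465, -362, 75, 22, 154)
([
[... 279 characters left out ...]
1.0], np.int32(351), 440, 362, 76, 22, 153)
green 1532 [ 0.503 -0.038 -0.001] [0.745 0.084 0.054] ((620.743896484375, 31.190746307373047), (109.23137664794922, 238.03570556640625), 82.30648040771484)
handle [0.531 0.046 0.049] [-0.121  0.11 ] [0.045 0.049 0.052]
risertop [ 0.601 -0.667  0.19 ] [ 1.634 -0.176  0.205] ((1135.1619873046875, -414.4202575683594), (262.66461181640625, 1082.488037109375), 76.68354797363281)
rail ((625.460205078125, 300.80084228515625), (227.980712890625, 71.80892944335938), 89.9862060546875) 0.10244128007641637
boxrim 630 [ 0.575 -0.434  0.055] [ 0.781 -0.179  0.075] ((676.10693359375, -305.68377685546875), (239.1893310546875, 178.6749267578125), 81.98027038574219)
```

View pics/crop1.png

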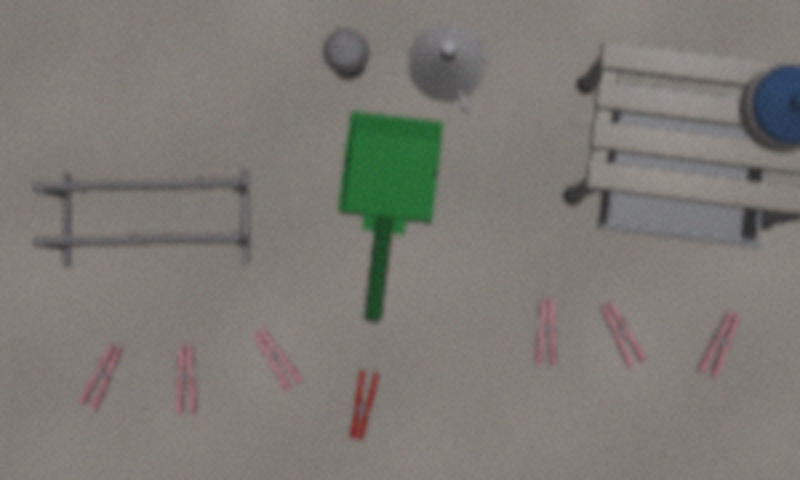

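Six pink pegs, and the red one in the middle is excluded. Going to the leftmost peg (441,363) first.

>>> jog_arm --rows '[[[38.5, -36.5, -20], [0, 0, -0.005]], [[38.5, -36.5, -20], [0, 0, -0.005]], [[38.5, -36.5, -20], [0, 0, -0.005]], [[38.5, -36.5, -20], [0, 0, -0.005]], [[38.5, -36.5, -20], [0, 0, -0.005]], [[0, 0, -25], [0, 0, 0]], [[0, 0, -25], [0, 0, 0]], [[0, 0, -20], [0, 0, 0]], [[0, 0, 0], [0, 0, 0]], [[0, 0, 0], [0, 0, 0]]]' --jaw 45

```text
t: 1.35
position: [0.4417, 0.3636, 0.0304]
ee_rot: [0.224, 0.974, 0.0, 0.0]
ft_force: [-0.2, 0.1, 0.3]
width: 0.0455
finger_force: 0.0
```

>>> jog_arm --rows '[[[0, 0, -15], [0, 0, 0]], [[0, 0, -11], [0, 0, 0]], [[0, 0, 0], [0, 0, 0]]]'

```text
t: 1.72
position: [0.4404, 0.3628, 0.0028]
ee_rot: [0.224, 0.974, -0.001, -0.001]
ft_force: [1.1, -0.6, -0.2]
width: 0.0452
finger_force: 0.0
```

>>> jog_arm --rows '[[[0, 0, 0], [0, 0, 0]], [[0, 0, 0], [0, 0, 0]], [[0, 0, 0], [0, 0, 0]], [[0, 0, 0], [0, 0, 0]]]' --jaw 5

```text
t: 2.22
position: [0.4416, 0.3635, 0.0042]
ee_rot: [0.224, 0.974, 0.0, 0.0]
ft_force: [-0.0, 0.4, -0.2]
width: 0.0049
finger_force: 0.0
```

The fingers closed on nothing, so I'll lift and look.

>>> jog_arm --rows '[[[0, 0, 30], [0, 0, 0]], [[-20, 40, 40], [0, 0, 0]], [[-20, 40, 40], [0, 0, 0]], [[0, 40, 40], [0, 0, 0]]]'

```text
t: 2.72
position: [0.3995, 0.484, 0.1554]
ee_rot: [0.224, 0.975, -0.0, -0.0]
ft_force: [0.7, -0.2, -0.0]
width: 0.0049
finger_force: 0.0
```

Run:
```python
from h import *
a=snap('top');b=snap('side')
for s in(a,b): [print(p) for p in pegs(s)];print()
cv2.imwrite('pics/p1.png',cv2.resize(np.hstack([a['image'][200:300,130:330],b['image'][280:420,220:420][:100] ])[:,:,::-1],None,fx=2,fy=2))
W=world(b);d=W[370:415,300:350]; print(np.percentile(d[...,2],[50,90,95,99]).round(3))
```

```text
([335.0, 245.0], np.int32(153), 486, -153, 74, 22, 177)
([363.0, 245.0], np.int32(145), 484, -243, 74, 24, 27)
([400.0, 249.0], np.int32(158), 469, -356, 75, 23, 154)
([234.0, 255.0], np.int32(157), 461, 160, 76, 24, 34)
([167.0, 261.0], np.int32(156), 443, 367, 76, 23, 154)
([199.0, 263.0], np.int32(161), 437, 266, 74, 22, 0)
([266.0, 270.0], np.int32(158), 404, 61, 78, 24, 167)

([350.0, 147.0], np.int32(100), 466, -361, 74, 23, 154)
([341.0, 172.0], np.int32(125), 481, -245, 76, 24, 27)
([336.0, 194.0], np.int32(148), 483, -160, 77, 23, 177)
([351.0, 262.0], np.int32(85), 413, 53, 56, 18, 166)
([329.0, 297.0], np.int32(243), 459, 158, 78, 23, 33)
([328.0, 343.0], np.int32(178), 441, 265, 67, 18, 173)
([324.0, 391.0], np.int32(347), 441, 362, 77, 22, 153)

[0.002 0.403 0.429 0.453]
```

>>> jog_arm --rows '[[[0, -40, -40], [0, 0, 0]], [[20, -40, -40], [0, 0, 0]], [[20, -40, -40], [0, 0, 0]], [[0, 0, -10], [0, 0, 0]], [[0, 0, 0], [0, 0, 0]], [[0, 0, 0], [0, 0, 0]]]' --jaw 45

```text
t: 3.58
position: [0.4419, 0.3647, 0.0249]
ee_rot: [0.224, 0.975, 0.001, 0.001]
ft_force: [0.4, 0.7, -0.1]
width: 0.045
finger_force: 0.0
```

Run:
```python
from h import *
a=snap('top');b=snap('side')
print(arm.get_state()['position'])
for s in(a,b): print(pegs(s)[-2:])
W=world(b);im=b['image'].astype(int)
m=(im[...,0]-im[...,1]>22)&(W[...,1]>.3)&(W[...,0]<.6);print(W[m][:,:].mean(0),np.percentile(W[m][:,2],[10,50,90]))
A=cv2.resize(a['image'][210:310,120:220],(400,400));B=cv2.resize(b['image'][320:420,260:360],(400,400))
cv2.imwrite('pics/p2.png',np.hstack([A,B])[:,:,::-1])
```

```text
[0.44190824 0.36484105 0.02514834]
[([199.0, 263.0], np.int32(168), 437, 266, 74, 22, 0), ([266.0, 270.0], np.int32(160), 404, 62, 78, 25, 167)]
[([310.0, 380.0], np.int32(41), 470, 350, 16, 14, 98), ([333.0, 398.0], np.int32(167), 421, 373, 30, 22, 155)]
[0.43850468 0.39245941 0.09073008] [0.00899758 0.01377434 0.01750384]
```

View pics/p2.png

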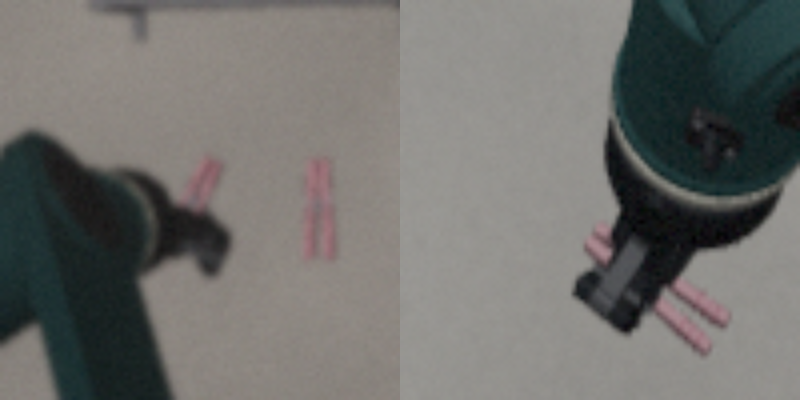

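The gripper straddles the peg correctly in both crops, at left (205,200) and right (640,280), so it closed too high. The fingertips are still set back at a 20 mm opening. I'll go lower.

>>> jog_arm --rows '[[[0, 0, -15], [0, 0, 0]], [[0, 0, -10], [0, 0, 0]], [[0, 0, 0], [0, 0, 0]], [[0, 0, 0], [0, 0, 0]]]' --jaw 35

```text
t: 4.18
position: [0.4413, 0.3633, -0.0013]
ee_rot: [0.224, 0.974, -0.0, -0.0]
ft_force: [0.2, -0.1, 1.6]
width: 0.0349
finger_force: 0.0
```

>>> jog_arm --rows '[[[0, 0, 0], [0, 0, 0]], [[0, 0, 0], [0, 0, 0]], [[0, 0, 0], [0, 0, 0]]]' --jaw 5

```text
t: 4.55
position: [0.4415, 0.3634, -0.0008]
ee_rot: [0.225, 0.974, 0.0, 0.0]
ft_force: [-0.1, 0.0, 0.2]
width: 0.005
finger_force: 0.0
```

Run:
```python
from h import *
a=snap('top');b=snap('side')
A=cv2.resize(a['image'][210:310,120:220],(400,400));B=cv2.resize(b['image'][350:420,280:350],(400,400),interpolation=cv2.INTER_CUBIC)
cv2.imwrite('pics/p3.png',np.hstack([A,B])[:,:,::-1])
```

```text
(no output)
```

View pics/p3.png

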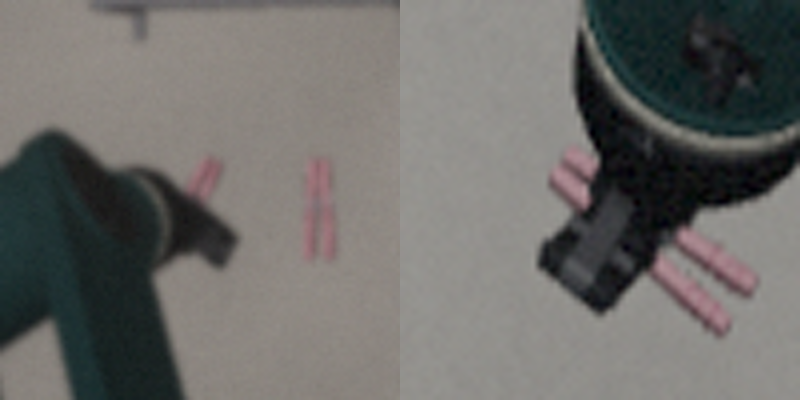

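>>> jog_arm --rows '[[[0, 0, 20], [0, 0, 0]], [[0, 0, 30], [0, 0, 0]], [[0, 0, 30], [0, 0, 0]], [[0, 0, 0], [0, 0, 0]]]' --jaw 0

```text
t: 5.15
position: [0.4432, 0.3646, 0.0813]
ee_rot: [0.224, 0.974, 0.002, 0.002]
ft_force: [1.0, -0.3, 0.7]
width: 0.0003
finger_force: 0.0
```

Run:
```python
from h import *
a=snap('top');b=snap('side')
for s in (a,b): print([p for p in pegs(s) if p[3]>290])
A=cv2.resize(a['image'][210:310,120:220],(400,400));B=cv2.resize(b['image'][320:420,260:360],(400,400),interpolation=cv2.INTER_CUBIC)
cv2.imwrite('pics/p4.png',np.hstack([A,B])[:,:,::-1])
print(arm.get_state()['width'],arm.get_state()['finger_force'])
```

```text
[([169.0, 257.0], np.int32(101), 453, 359, 53, 21, 155)]
[([331.0, 396.0], np.int32(224), 426, 371, 42, 22, 153)]
-9.365515141207215e-05 0.0
```

View pics/p4.png

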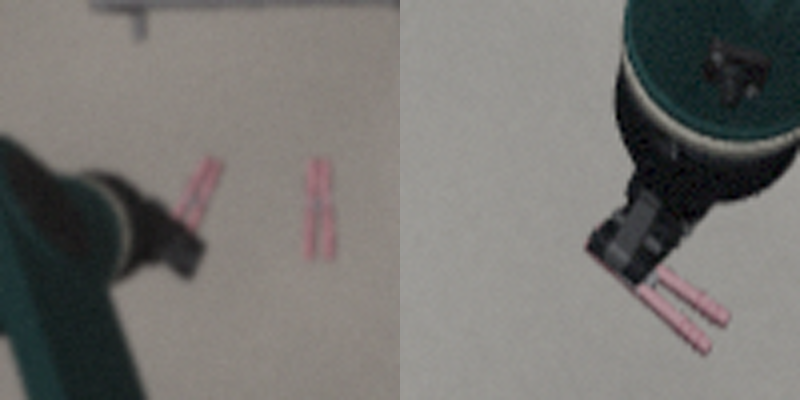

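Run:
```python
from h import *
for n in('side','top'):
    b=snap(n)
    W=world(b);im=b['image'].astype(int)
    p=arm.get_state()['position']
    m=(im.max(-1)<70)&(np.hypot(W[...,0]-p[0],W[...,1]-p[1])<.06)&(W[...,2]>.02)&(b['depth']>0)
    P=W[m];print(p,len(P))
    for z in np.arange(.06,.2,.01):
        Q=P[(P[:,2]>=z)&(P[:,2]<z+.01)]
        if len(Q): print(z.round(2),len(Q),Q.min(0).round(3),Q.max(0).round(3))
```

```text
[0.44082223 0.36299509 0.07828538] 6008
0.11 2 [0.436 0.371 0.117] [0.437 0.372 0.12 ]
0.12 3 [0.432 0.368 0.124] [0.437 0.372 0.128]
0.13 4 [0.433 0.371 0.13 ] [0.439 0.374 0.137]
0.14 1 [0.44  0.375 0.14 ] [0.44  0.375 0.14 ]
0.15 6 [0.436 0.377 0.15 ] [0.443 0.381 0.159]
0.16 19 [0.437 0.379 0.161] [0.451 0.394 0.169]
0.17 23 [0.434 0.38  0.17 ] [0.465 0.4   0.18 ]
0.18 23 [0.432 0.382 0.18 ] [0.466 0.411 0.19 ]
0.19 36 [0.433 0.383 0.191] [0.471 0.419 0.2  ]
0.2 97 [0.434 0.387 0.2  ] [0.478 0.42  0.21 ]
[0.44057083 0.36283481 0.07793314] 2854
0.13 1 [0.445 0.35  0.134] [0.445 0.35  0.134]
0.14 1 [0.443 0.346 0.147] [0.443 0.346 0.147]
0.15 3 [0.441 0.343 0.153] [0.452 0.35  0.158]
0.16 15 [0.431 0.33  0.162] [0.447 0.347 0.168]
0.17 10 [0.434 0.325 0.171] [0.453 0.346 0.18 ]
0.18 9 [0.416 0.315 0.182] [0.451 0.341 0.189]
0.19 20 [0.407 0.306 0.191] [0.436 0.327 0.2  ]
0.2 43 [0.407 0.306 0.2  ] [0.442 0.336 0.21 ]
```

Run:
```python
from h import *
b=snap('side');W=world(b)
p=arm.get_state()['position']
m=(np.hypot(W[...,0]-p[0],W[...,1]-p[1])<.06)&(W[...,2]>.02)&(b['depth']>0)
P=W[m]
for z in np.arange(.02,.15,.01):
    Q=P[(P[:,2]>=z)&(P[:,2]<z+.01)]
    if len(Q): print(z.round(2),len(Q),Q.min(0).round(3),Q.max(0).round(3))
cv2.imwrite('pics/p5.png',cv2.resize(b['image'][355:420,290:350,::-1],None,fx=8,fy=8,interpolation=cv2.INTER_CUBIC))
```

```text
0.11 2 [0.431 0.368 0.114] [0.436 0.371 0.117]
0.12 8 [0.433 0.37  0.121] [0.438 0.373 0.13 ]
0.13 1 [0.436 0.371 0.131] [0.436 0.371 0.131]
0.14 1 [0.441 0.377 0.147] [0.441 0.377 0.147]
```

View pics/p5.png

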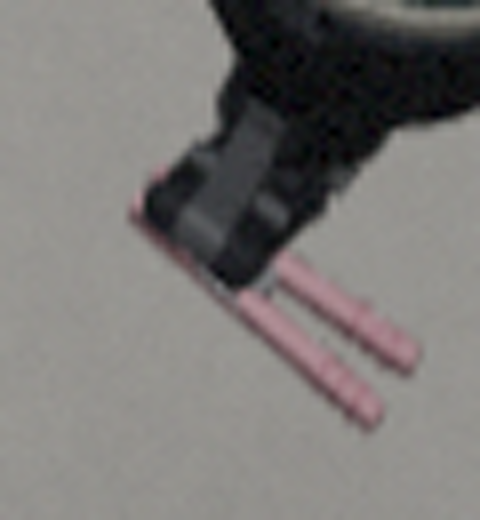

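Run:
```python
from h import *
b=snap('side');t=snap('top');p=arm.get_state()['position']
for s in(b,t):
    for dz in(0,.02,.04,.06,.08,.1):
        q=s['view']@np.r_[p+[0,0,dz],1];q=s['K']@q[:3];print(dz,(q[:2]/q[2]).round(1))
for c in((319,391),(309,381)):
    for z in(.06,.08,.1,.12): print(c,z,ray(b,*c,z).round(3))
cv2.imwrite('pics/p6.png',cv2.resize(t['image'][235:290,145:205,::-1],None,fx=8,fy=8,interpolation=cv2.INTER_CUBIC))
```

```text
0 [327.  379.1]
0.02 [328.1 375.7]
0.04 [329.3 372.2]
0.06 [330.4 368.5]
0.08 [331.6 364.7]
0.1 [332.9 360.7]
0 [161.9 263. ]
0.02 [160.  263.6]
0.04 [158.  264.1]
0.06 [156.  264.7]
0.08 [153.8 265.3]
0.1 [151.7 265.9]
(319, 391) 0.06 [0.452 0.382 0.06 ]
(319, 391) 0.08 [0.452 0.388 0.08 ]
(319, 391) 0.1 [0.453 0.394 0.1  ]
(319, 391) 0.12 [0.454 0.4   0.12 ]
(309, 381) 0.06 [0.473 0.368 0.06 ]
(309, 381) 0.08 [0.473 0.374 0.08 ]
(309, 381) 0.1 [0.474 0.381 0.1  ]
(309, 381) 0.12 [0.474 0.387 0.12 ]
```

View pics/p6.png

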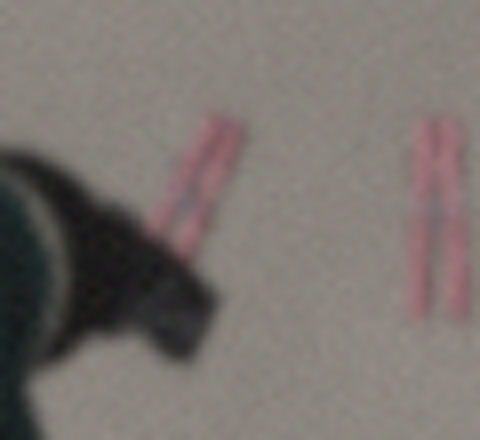

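I need to see where the fingers really are, so I'll compare open and shut at the same pose.

>>> jog_arm --rows '[[[-60, 0, 0], [0, 0, 0]], [[0, 0, 0], [0, 0, 0]], [[0, 0, 0], [0, 0, 0]]]'

```text
t: 5.88
position: [0.3815, 0.3636, 0.0788]
ee_rot: [0.224, 0.975, -0.0, 0.0]
ft_force: [0.8, -0.3, 0.5]
width: 0.0004
finger_force: 0.0
```

Run:
```python
from h import *
for n in('top','side'): np.savez(n+'shut.npz',**snap(n))
print(arm.get_state()['position'])
```

```text
[0.38271157 0.36388583 0.07905552]
```

>>> jog_arm --rows '[[[0, 0, 0], [0, 0, 0]], [[0, 0, 0], [0, 0, 0]], [[0, 0, 0], [0, 0, 0]], [[0, 0, 0], [0, 0, 0]], [[0, 0, 0], [0, 0, 0]]]' --jaw 85

```text
t: 6.6
position: [0.3814, 0.3634, 0.079]
ee_rot: [0.224, 0.974, -0.0, -0.0]
ft_force: [0.1, -0.3, 0.4]
width: 0.0848
finger_force: 0.0
```

Run:
```python
from h import *
p=arm.get_state()['position'];print(p,arm.get_state()['width'])
R=[]
for n,(dx,dy) in (('top',(0,0)),('side',(0,0))):
    o=snap(n);s=dict(np.load(n+'shut.npz'))
    q=o['view']@np.r_[p,1];q=o['K']@q[:3];u,v=(q[:2]/q[2]);print(n,u.round(1),v.round(1))
    u0=int(u)-30;v0=min(int(v)-30,420-50)
    row=[]
    for im in (s,o):
        c=im['image'].copy();c[int(v),int(u)]=(255,255,0)
        c=c[v0:v0+50,u0:u0+60];row.append(cv2.resize(c,(396,300),interpolation=cv2.INTER_CUBIC))
    R.append(np.hstack(row));print(u0,v0)
cv2.imwrite('pics/p7.png',np.vstack(R)[:,:,::-1])
```

```text
[0.38141418 0.36338266 0.07899306] 0.08484876334205171
top 161.7 283.4
131 253
side 358.7 386.3
328 356
```

View pics/p7.png

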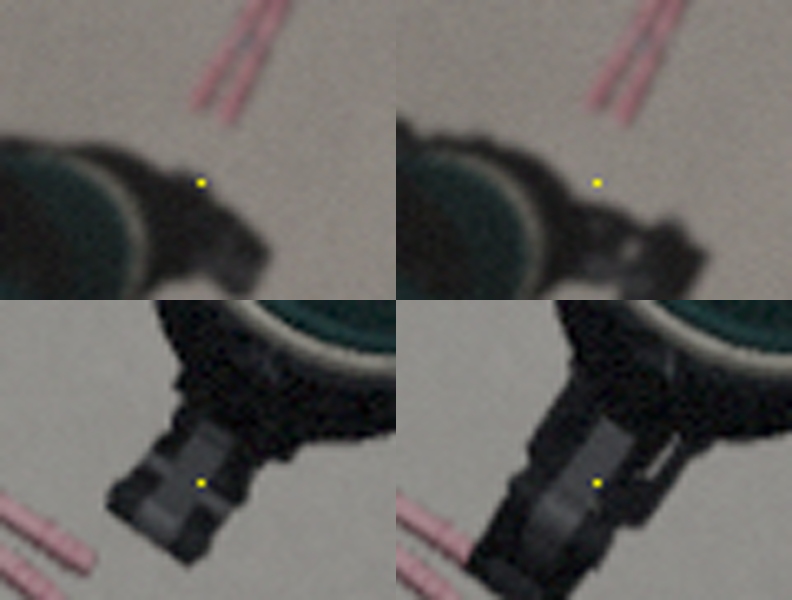

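Run:
```python
from h import *
for n,px in(('top',[(168,296),(165,293),(160,290),(155,288),(142,291),(170,300)]),('side',[(352,394),(354,390),(357,385),(360,378),(364,370),(370,365)])):
    s=dict(np.load(n+'shut.npz'));W=world(s)
    for u,v in px: print(n,u,v,s['depth'][v,u].round(3),s['image'][v,u],W[v,u].round(3))
s=dict(np.load('topshut.npz'))
print(s['depth'][285:300:2,130:180:4].round(2))
```

```text
top 168 296 1.158 [38 36 38] [0.363 0.312 0.203]
top 165 293 1.163 [44 41 45] [0.37  0.321 0.198]
top 160 290 1.151 [30 31 31] [0.38  0.331 0.21 ]
top 155 288 1.093 [28 28 25] [0.393 0.327 0.269]
top 142 291 1.002 [27 34 35] [0.398 0.33  0.36 ]
top 170 300 1.359 [109 103  98] [ 0.32   0.36  -0.001]
side 352 394 0.667 [58 58 63] [0.406 0.417 0.204]
side 354 390 0.668 [54 58 59] [0.404 0.412 0.206]
side 357 385 0.667 [56 60 62] [0.401 0.405 0.212]
side 360 378 0.665 [47 52 51] [0.399 0.397 0.222]
side 364 370 0.636 [12 15 22] [0.399 0.396 0.259]
side 370 365 0.623 [14 21 24] [0.393 0.394 0.277]
[[0.88 0.9  1.   1.02 1.04 1.06 1.09 1.16 1.24 1.36 1.37 1.36 1.36]
 [0.88 0.9  0.99 1.01 1.04 1.06 1.09 1.12 1.19 1.36 1.36 1.36 1.36]
 [0.87 0.89 0.91 1.   1.03 1.05 1.08 1.11 1.19 1.18 1.37 1.36 1.36]
 [0.86 0.   0.9  1.   1.03 1.05 1.08 1.11 1.2  1.16 1.36 1.37 1.36]
 [0.86 0.87 0.89 1.   1.02 1.04 1.08 1.12 1.14 1.17 1.16 1.36 1.36]
 [0.85 0.87 0.88 0.91 1.02 1.04 1.08 1.12 1.15 1.16 1.16 1.36 1.36]
 [0.85 0.87 0.88 0.9  1.02 1.04 1.09 1.13 1.15 1.16 1.16 1.36 1.36]
 [0.85 0.86 0.87 0.89 1.02 1.05 1.1  1.13 1.16 1.15 1.36 1.35 1.36]]
```

>>> jog_arm --rows '[[[-15, 0, -40], [0, 0, 0]], [[0, 0, -30], [0, 0, 0]], [[0, 0, -6], [0, 0, 0]], [[0, 0, 0], [0, 0, 0]], [[0, 0, 0], [0, 0, 0]]]' --jaw 0

```text
t: 7.32
position: [0.3675, 0.3641, 0.004]
ee_rot: [0.225, 0.974, 0.001, 0.001]
ft_force: [-0.3, 0.2, 0.4]
width: -0.0004
finger_force: 0.0
```

>>> jog_arm --rows '[[[0, 0, -5], [0, 0, 0]], [[0, 0, 0], [0, 0, 0]]]'

```text
t: 7.58
position: [0.3665, 0.3634, -0.0019]
ee_rot: [0.225, 0.974, 0.0, 0.0]
ft_force: [0.2, -0.5, 0.1]
width: 0.0001
finger_force: 0.0
```

>>> jog_arm --rows '[[[0, 0, -3], [0, 0, 0]], [[0, 0, 0], [0, 0, 0]]]'

```text
t: 7.82
position: [0.3663, 0.3633, -0.0052]
ee_rot: [0.224, 0.974, -0.0, -0.0]
ft_force: [-0.4, -0.4, -0.6]
width: 0.0002
finger_force: 0.0
```

>>> jog_arm --rows '[[[0, 0, -3], [0, 0, 0]], [[0, 0, 0], [0, 0, 0]]]'

```text
t: 8.07
position: [0.3662, 0.3632, -0.0083]
ee_rot: [0.224, 0.974, -0.0, -0.0]
ft_force: [-0.2, -0.3, 0.8]
width: -0.0001
finger_force: 0.0
```

>>> jog_arm --rows '[[[0, 0, -3], [0, 0, 0]], [[0, 0, 0], [0, 0, 0]]]'

```text
t: 8.32
position: [0.3662, 0.3633, -0.0113]
ee_rot: [0.224, 0.974, -0.0, -0.0]
ft_force: [-0.4, -0.5, 0.1]
width: -0.0002
finger_force: 0.0
```

>>> jog_arm --rows '[[[0, 0, -3], [0, 0, 0]], [[0, 0, 0], [0, 0, 0]]]'

```text
t: 8.57
position: [0.3662, 0.3633, -0.0143]
ee_rot: [0.224, 0.974, -0.0, -0.0]
ft_force: [0.3, -0.9, 0.3]
width: -0.0002
finger_force: 0.0
```

>>> jog_arm --rows '[[[0, 0, -3], [0, 0, 0]], [[0, 0, 0], [0, 0, 0]]]'

```text
t: 8.82
position: [0.3662, 0.3633, -0.0173]
ee_rot: [0.224, 0.974, -0.0, -0.0]
ft_force: [0.2, -0.7, -0.2]
width: 0.0001
finger_force: 0.0
```

>>> jog_arm --rows '[[[0, 0, -3], [0, 0, 0]], [[0, 0, 0], [0, 0, 0]]]'

```text
t: 9.07
position: [0.3662, 0.3633, -0.0203]
ee_rot: [0.224, 0.974, -0.0, -0.0]
ft_force: [-0.3, 0.9, -0.2]
width: 0.0001
finger_force: 0.0
```

>>> jog_arm --rows '[[[0, 0, -3], [0, 0, 0]], [[0, 0, 0], [0, 0, 0]]]'

```text
t: 9.32
position: [0.3663, 0.3633, -0.0233]
ee_rot: [0.224, 0.974, -0.0, -0.0]
ft_force: [-0.0, 0.3, -0.0]
width: -0.0003
finger_force: 0.0
```

>>> jog_arm --rows '[[[0, 0, -3], [0, 0, 0]], [[0, 0, 0], [0, 0, 0]]]'

```text
t: 9.57
position: [0.3663, 0.3633, -0.0263]
ee_rot: [0.224, 0.974, -0.0, -0.0]
ft_force: [-0.2, -0.3, -0.2]
width: 0.0004
finger_force: 0.0
```

>>> jog_arm --rows '[[[0, 0, -3], [0, 0, 0]], [[0, 0, 0], [0, 0, 0]]]'

```text
t: 9.82
position: [0.3662, 0.3633, -0.0293]
ee_rot: [0.224, 0.974, -0.0, -0.0]
ft_force: [0.3, 0.0, -0.4]
width: 0.0002
finger_force: 0.0
```

Run:
```python
from h import *
p=arm.get_state()['position'];print(p)
for n in('side','top'):
    b=snap(n);W=world(b)
    m=(np.hypot(W[...,0]-p[0],W[...,1]-p[1])<.07)&(W[...,2]>-.05)&(b['depth']>0)&(b['image'].max(-1)<75)
    P=W[m]
    for z in np.arange(-.05,.12,.01):
        Q=P[(P[:,2]>=z)&(P[:,2]<z+.01)]
        if len(Q): print(n,z.round(2),len(Q),Q.min(0).round(3),Q.max(0).round(3))
```

```text
[ 0.36624638  0.3632885  -0.02925632]
side -0.01 3 [ 0.314  0.346 -0.   ] [ 0.394  0.389 -0.   ]
side 0.0 7 [0.32  0.351 0.   ] [0.388 0.399 0.004]
side 0.04 1 [0.36  0.376 0.047] [0.36  0.376 0.047]
side 0.05 6 [0.362 0.38  0.053] [0.389 0.392 0.059]
side 0.06 10 [0.361 0.37  0.061] [0.388 0.395 0.07 ]
side 0.07 23 [0.359 0.37  0.07 ] [0.393 0.405 0.08 ]
side 0.08 17 [0.375 0.394 0.087] [0.395 0.42  0.09 ]
side 0.09 122 [0.376 0.396 0.09 ] [0.402 0.423 0.1  ]
side 0.1 51 [0.373 0.395 0.1  ] [0.393 0.41  0.11 ]
side 0.11 44 [0.372 0.392 0.11 ] [0.392 0.403 0.12 ]
top -0.01 2 [ 0.323  0.357 -0.004] [ 0.327  0.37  -0.   ]
top 0.01 1 [0.371 0.353 0.012] [0.371 0.353 0.012]
top 0.02 2 [0.37  0.35  0.024] [0.376 0.353 0.024]
top 0.03 4 [0.368 0.348 0.032] [0.377 0.356 0.04 ]
top 0.04 1 [0.37  0.341 0.048] [0.37  0.341 0.048]
top 0.05 10 [0.355 0.337 0.05 ] [0.371 0.346 0.059]
top 0.06 11 [0.359 0.321 0.06 ] [0.375 0.342 0.07 ]
top 0.07 7 [0.341 0.322 0.07 ] [0.378 0.344 0.077]
top 0.08 15 [0.34  0.31  0.082] [0.399 0.404 0.09 ]
top 0.09 52 [0.332 0.306 0.09 ] [0.402 0.414 0.1  ]
top 0.1 19 [0.343 0.316 0.1  ] [0.365 0.333 0.11 ]
top 0.11 12 [0.344 0.322 0.11 ] [0.364 0.333 0.117]
```

>>> jog_arm --rows '[[[0, 0, -3], [0, 0, 0]], [[0, 0, 0], [0, 0, 0]]]'

```text
t: 10.18
position: [0.3667, 0.3636, -0.0313]
ee_rot: [0.224, 0.974, 0.0, 0.0]
ft_force: [-0.2, -0.4, 10.5]
width: -0.0001
finger_force: 5.2
```

>>> jog_arm --rows '[[[0, 0, -3], [0, 0, 0]], [[0, 0, 0], [0, 0, 0]]]'

```text
t: 10.42
position: [0.3668, 0.3637, -0.0315]
ee_rot: [0.224, 0.975, 0.001, 0.001]
ft_force: [-7.5, -6.4, 46.6]
width: 0.0001
finger_force: 23.3
```

Contact comes at a reading of z ≈ −31 mm, so the real fingertips sit 31 mm behind the reported TCP along the tool. I'll allow for that and retry the peg.

>>> jog_arm --rows '[[[0, 0, 30], [0, 0, 0]], [[0, 0, 30], [0, 0, 0]], [[40, 0, 0], [0, 0, 0]], [[35, 0, 0], [0, 0, 0]], [[0, 0, -30], [0, 0, 0]], [[0, 0, -24], [0, 0, 0]], [[0, 0, 0], [0, 0, 0]], [[0, 0, 0], [0, 0, 0]]]' --jaw 42

```text
t: 11.42
position: [0.4416, 0.3636, -0.0285]
ee_rot: [0.224, 0.974, 0.0, 0.0]
ft_force: [0.0, -0.6, 0.4]
width: 0.0419
finger_force: 0.0
```

>>> jog_arm --rows '[[[0, 0, 0], [0, 0, 0]], [[0, 0, 0], [0, 0, 0]], [[0, 0, 0], [0, 0, 0]], [[0, 0, 0], [0, 0, 0]]]' --jaw 5

```text
t: 11.92
position: [0.4422, 0.364, -0.0277]
ee_rot: [0.224, 0.974, 0.001, 0.001]
ft_force: [-1.5, -0.6, 5.6]
width: 0.0171
finger_force: 59.3
```

>>> jog_arm --rows '[[[0, 0, 45], [0, 0, 0]], [[0, 0, 45], [0, 0, 0]], [[12, -55, 0], [0, 0, 0.063]], [[12, -55, 0], [0, 0, 0.063]], [[12, -55, 0], [0, 0, 0.063]], [[12, -55, 0], [0, 0, 0.063]], [[12, -55, 0], [0, 0, 0.062]], [[57.5, -15.5, 0], [0, 0, 0]], [[57.5, -15.5, 0], [0, 0, 0]], [[57.5, -15.5, 0], [0, 0, 0]]]'

```text
t: 13.18
position: [0.6758, 0.041, 0.0617]
ee_rot: [0.07, 0.998, 0.0, 0.001]
ft_force: [0.1, -0.2, 0.3]
width: 0.0173
finger_force: 58.8
```

>>> jog_arm --rows '[[[0, 0, 0], [0, 0, 0]], [[0, 0, -40], [0, 0, 0]], [[0, 0, 0], [0, 0, 0]]]'

```text
t: 13.55
position: [0.6697, 0.0423, 0.0183]
ee_rot: [0.069, 0.998, -0.0, -0.004]
ft_force: [0.1, 1.2, 0.4]
width: 0.0171
finger_force: 58.8
```

>>> jog_arm --rows '[[[2, 0, -25], [0, 0, 0]], [[0, 0, -15], [0, 0, 0]], [[0, 0, 0], [0, 0, 0]]]'

```text
t: 13.92
position: [0.6746, 0.0421, -0.0194]
ee_rot: [0.069, 0.998, -0.0, -0.001]
ft_force: [0.3, 0.2, 1.1]
width: 0.0174
finger_force: 58.8
```

>>> jog_arm --rows '[[[0, 0, 0], [0, 0, 0]], [[0, 0, 0], [0, 0, 0]], [[0, 0, 30], [0, 0, 0]], [[0, 0, 50], [0, 0, 0]]]' --jaw 27

```text
t: 14.42
position: [0.6743, 0.0419, 0.0605]
ee_rot: [0.069, 0.998, -0.0, -0.002]
ft_force: [0.2, -0.1, -0.1]
width: 0.0272
finger_force: 0.0
```

Run:
```python
from h import *
s=snap('side'); 
for p in pegs(s,.012): print(p)
print(arm.get_state()['position'])
```

```text
([350.0, 147.0], np.int32(102), 466, -355, 74, 23, 154)
([341.0, 172.0], np.int32(127), 481, -240, 75, 24, 27)
([336.0, 195.0], np.int32(149), 483, -155, 76, 23, 176)
([252.0, 238.0], np.int32(160), 675, 38, 75, 20, 173)
([352.0, 262.0], np.int32(94), 414, 59, 56, 24, 161)
([329.0, 297.0], np.int32(241), 459, 159, 77, 22, 33)
([334.0, 344.0], np.int32(299), 437, 265, 75, 22, 0)
[0.67984431 0.04184251 0.06912861]
```

>>> jog_arm --rows '[[[-57.5, 15.5, 0], [0, 0, 0]], [[-57.5, 15.5, 0], [0, 0, 0]], [[-57.5, 15.5, 0], [0, 0, 0]], [[-16.5, 44, 0], [0, 0, 0.04]], [[-16.5, 44, 0], [0, 0, 0.04]], [[-16.5, 44, 0], [0, 0, 0.04]], [[-16.5, 44, 0], [0, 0, 0.035]], [[0, 0, -45], [0, 0, 0]], [[0, 0, -25], [0, 0, 0]], [[0, 0, 0], [0, 0, 0]]]' --jaw 42

```text
t: 15.72
position: [0.4362, 0.2641, -0.01]
ee_rot: [-0.008, 1.0, -0.001, -0.001]
ft_force: [0.0, 0.2, -0.3]
width: 0.0416
finger_force: 0.0
```

>>> jog_arm --rows '[[[0, 0, -19], [0, 0, 0]], [[0, 0, 0], [0, 0, 0]], [[0, 0, 0], [0, 0, 0]]]'

```text
t: 16.1
position: [0.4383, 0.2646, -0.0268]
ee_rot: [-0.008, 1.0, 0.0, 0.001]
ft_force: [-0.4, 0.7, 0.7]
width: 0.042
finger_force: 0.0
```

>>> jog_arm --rows '[[[0, 0, 0], [0, 0, 0]], [[0, 0, 0], [0, 0, 0]], [[0, 0, 0], [0, 0, 0]], [[0, 0, 0], [0, 0, 0]]]' --jaw 5

```text
t: 16.6
position: [0.4382, 0.2647, -0.0268]
ee_rot: [-0.008, 1.0, 0.0, 0.001]
ft_force: [-0.6, -1.3, 7.8]
width: 0.017
finger_force: 59.0
```

>>> jog_arm --rows '[[[0, 0, 45], [0, 0, 0]], [[0, 0, 45], [0, 0, 0]], [[16.5, -44, 0], [0, 0, -0.04]], [[16.5, -44, 0], [0, 0, -0.04]], [[16.5, -44, 0], [0, 0, -0.04]], [[16.5, -44, 0], [0, 0, -0.035]], [[55.5, -27, 0], [0, 0, 0]], [[55.5, -27, 0], [0, 0, 0]], [[55.5, -27, 0], [0, 0, 0]], [[0, 0, 0], [0, 0, 0]]]'

```text
t: 17.85
position: [0.6752, 0.0046, 0.0627]
ee_rot: [0.071, 0.997, -0.0, 0.003]
ft_force: [-0.7, 1.0, -0.8]
width: 0.0172
finger_force: 59.0
```

>>> jog_arm --rows '[[[0, 0, -40], [0, 0, 0]], [[0, 0, -24], [0, 0, 0]], [[0, 0, 0], [0, 0, 0]]]'

```text
t: 18.23
position: [0.6667, 0.008, -0.0039]
ee_rot: [0.069, 0.998, 0.0, -0.003]
ft_force: [-1.4, -0.4, 0.1]
width: 0.0171
finger_force: 59.0
```

>>> jog_arm --rows '[[[0, 0, 0], [0, 0, 0]], [[0, 0, 0], [0, 0, 0]], [[0, 0, 30], [0, 0, 0]], [[0, 0, 34], [0, 0, 0]]]' --jaw 27

```text
t: 18.73
position: [0.6698, 0.0075, 0.0633]
ee_rot: [0.069, 0.998, -0.0, 0.0]
ft_force: [2.1, 0.0, 0.0]
width: 0.0267
finger_force: 0.0
```

Run:
```python
from h import *
s=snap('side'); 
for p in pegs(s,.012): print(p)
print(arm.get_state()['position'])
```

```text
([350.0, 147.0], np.int32(103), 466, -355, 74, 23, 154)
([341.0, 172.0], np.int32(127), 480, -239, 74, 24, 26)
([336.0, 194.0], np.int32(142), 484, -155, 76, 23, 176)
([255.0, 234.0], np.int32(350), 672, 21, 75, 55, 179)
([349.0, 261.0], np.int32(68), 416, 53, 48, 18, 172)
([329.0, 297.0], np.int32(242), 460, 159, 77, 22, 33)
[0.67337505 0.00721654 0.06874404]
```

>>> jog_arm --rows '[[[-42, 30.5, 0], [0, 0, 0.143]], [[-42, 30.5, 0], [0, 0, 0.143]], [[-42, 30.5, 0], [0, 0, 0.143]], [[-42, 30.5, 0], [0, 0, 0.143]], [[-42, 30.5, 0], [0, 0, 0.144]], [[0, 0, -45], [0, 0, 0]], [[0, 0, -25], [0, 0, 0]], [[0, 0, 0], [0, 0, 0]]]' --jaw 42

```text
t: 19.77
position: [0.459, 0.1599, -0.0085]
ee_rot: [-0.285, 0.959, 0.0, -0.001]
ft_force: [-0.3, 0.7, 0.2]
width: 0.0418
finger_force: 0.0
```

>>> jog_arm --rows '[[[0, 0, -19], [0, 0, 0]], [[0, 0, 0], [0, 0, 0]], [[0, 0, 0], [0, 0, 0]]]'

```text
t: 20.15
position: [0.4609, 0.16, -0.0259]
ee_rot: [-0.285, 0.959, -0.0, 0.001]
ft_force: [-0.3, -0.1, 0.4]
width: 0.0419
finger_force: 0.0
```

>>> jog_arm --rows '[[[0, 0, 0], [0, 0, 0]], [[0, 0, 0], [0, 0, 0]], [[0, 0, 0], [0, 0, 0]], [[0, 0, 0], [0, 0, 0]]]' --jaw 5

```text
t: 20.65
position: [0.4607, 0.16, -0.0259]
ee_rot: [-0.285, 0.959, -0.0, 0.001]
ft_force: [-1.4, -0.7, 9.4]
width: 0.0168
finger_force: 58.9
```

>>> jog_arm --rows '[[[0, 0, 45], [0, 0, 0]], [[0, 0, 45], [0, 0, 0]], [[42.4, -27, 0], [0, 0, -0.143]], [[42.4, -27, 0], [0, 0, -0.143]], [[42.4, -27, 0], [0, 0, -0.143]], [[42.4, -27, 0], [0, 0, -0.143]], [[42.4, -27, 0], [0, 0, -0.144]], [[0, 0, 0], [0, 0, 0]]]'

```text
t: 21.65
position: [0.6759, 0.0223, 0.0636]
ee_rot: [0.071, 0.997, -0.0, 0.002]
ft_force: [-0.3, 0.3, -0.1]
width: 0.0168
finger_force: 59.1
```

>>> jog_arm --rows '[[[0, 0, -40], [0, 0, 0]], [[0, 0, -20], [0, 0, 0]], [[0, 0, 0], [0, 0, 0]]]'

```text
t: 22.02
position: [0.6693, 0.0255, 0.0012]
ee_rot: [0.069, 0.998, -0.0, -0.002]
ft_force: [0.2, 0.6, -0.8]
width: 0.0169
finger_force: 59.1
```

>>> jog_arm --rows '[[[0, 0, 0], [0, 0, 0]], [[0, 0, 0], [0, 0, 0]], [[0, 0, 30], [0, 0, 0]], [[0, 0, 30], [0, 0, 0]]]' --jaw 27

```text
t: 22.52
position: [0.6721, 0.0249, 0.0644]
ee_rot: [0.069, 0.998, -0.0, 0.0]
ft_force: [0.2, -0.2, -0.5]
width: 0.0269
finger_force: 0.0
```

Run:
```python
from h import *
s=snap('side'); 
for p in pegs(s,.012): print(p)
print(arm.get_state()['position'])
```

```text
([350.0, 147.0], np.int32(102), 466, -355, 74, 23, 154)
([340.0, 172.0], np.int32(128), 481, -239, 76, 23, 27)
([336.0, 195.0], np.int32(149), 483, -155, 76, 23, 176)
([253.0, 233.0], np.int32(466), 674, 21, 77, 55, 173)
([351.0, 262.0], np.int32(85), 415, 60, 56, 27, 167)
[0.67519016 0.02478793 0.06912505]
```

>>> jog_arm --rows '[[[-37.6, -36.2, 0], [0, 0, 0.018]], [[-37.6, -36.2, 0], [0, 0, 0.018]], [[-37.6, -36.2, 0], [0, 0, 0.018]], [[-37.6, -36.2, 0], [0, 0, 0.018]], [[-37.6, -36.2, 0], [0, 0, 0.015]], [[0, 0, -45], [0, 0, 0]], [[0, 0, -25], [0, 0, 0]], [[0, 0, 0], [0, 0, 0]]]' --jaw 42

```text
t: 23.58
position: [0.483, -0.1559, -0.0077]
ee_rot: [0.026, 1.0, 0.0, -0.001]
ft_force: [-0.1, 0.5, -0.2]
width: 0.042
finger_force: 0.0
```

>>> jog_arm --rows '[[[0, 0, -20], [0, 0, 0]], [[0, 0, 0], [0, 0, 0]], [[0, 0, 0], [0, 0, 0]]]'

```text
t: 23.95
position: [0.4849, -0.1564, -0.0258]
ee_rot: [0.026, 1.0, -0.0, 0.001]
ft_force: [-0.3, 0.5, 0.6]
width: 0.0418
finger_force: 0.0
```

>>> jog_arm --rows '[[[0, 0, 0], [0, 0, 0]], [[0, 0, 0], [0, 0, 0]], [[0, 0, 0], [0, 0, 0]], [[0, 0, 0], [0, 0, 0]]]' --jaw 5

```text
t: 24.45
position: [0.4847, -0.1564, -0.0258]
ee_rot: [0.026, 1.0, -0.0, 0.001]
ft_force: [-0.7, 0.3, 8.8]
width: 0.017
finger_force: 59.0
```

>>> jog_arm --rows '[[[0, 0, 45], [0, 0, 0]], [[0, 0, 45], [0, 0, 0]], [[38, 40, 0], [0, 0, -0.018]], [[38, 40, 0], [0, 0, -0.018]], [[38, 40, 0], [0, 0, -0.018]], [[38, 40, 0], [0, 0, -0.018]], [[38, 40, 0], [0, 0, -0.015]], [[0, 0, 0], [0, 0, 0]]]'

```text
t: 25.45
position: [0.6771, 0.0471, 0.0636]
ee_rot: [0.068, 0.998, 0.0, 0.002]
ft_force: [-0.8, -1.0, 0.4]
width: 0.0169
finger_force: 59.0
```

>>> jog_arm --rows '[[[0, 0, -30], [0, 0, 0]], [[0, 0, -22], [0, 0, 0]], [[0, 0, 0], [0, 0, 0]]]'

```text
t: 25.82
position: [0.6712, 0.0433, 0.0093]
ee_rot: [0.069, 0.998, -0.0, -0.002]
ft_force: [0.1, -0.4, -0.3]
width: 0.0168
finger_force: 59.0
```

>>> jog_arm --rows '[[[0, 0, 0], [0, 0, 0]], [[0, 0, 0], [0, 0, 0]], [[0, 0, 30], [0, 0, 0]], [[0, 0, 22], [0, 0, 0]]]' --jaw 27

```text
t: 26.32
position: [0.6747, 0.0438, 0.0649]
ee_rot: [0.069, 0.998, -0.0, 0.001]
ft_force: [0.4, 0.1, -0.9]
width: 0.0271
finger_force: 0.0
```

Run:
```python
from h import *
s=snap('side'); 
for p in pegs(s,.012): print(p)
print(arm.get_state()['position'])
```

```text
([350.0, 147.0], np.int32(101), 466, -355, 74, 23, 154)
([341.0, 172.0], np.int32(129), 480, -239, 76, 24, 26)
([253.0, 234.0], np.int32(466), 673, 23, 78, 57, 2)
([352.0, 263.0], np.int32(103), 415, 60, 56, 27, 159)
[0.676767   0.04375381 0.06812656]
```

>>> jog_arm --rows '[[[-32, -48, 0], [0, 0, 0.102]], [[-32, -48, 0], [0, 0, 0.102]], [[-32, -48, 0], [0, 0, 0.102]], [[-32, -48, 0], [0, 0, 0.102]], [[-32, -48, 0], [0, 0, 0.102]], [[-32, -48, 0], [0, 0, 0.101]], [[0, 0, -45], [0, 0, 0]], [[0, 0, -25], [0, 0, 0]], [[0, 0, 0], [0, 0, 0]]]' --jaw 42

```text
t: 27.5
position: [0.4805, -0.2436, -0.0083]
ee_rot: [-0.234, 0.972, 0.001, -0.001]
ft_force: [-0.1, -0.0, 1.1]
width: 0.0418
finger_force: 0.0
```

>>> jog_arm --rows '[[[0, 0, -20], [0, 0, 0]], [[0, 0, 0], [0, 0, 0]], [[0, 0, 0], [0, 0, 0]]]'

```text
t: 27.88
position: [0.4828, -0.2444, -0.0258]
ee_rot: [-0.234, 0.972, -0.001, 0.001]
ft_force: [0.2, 0.5, 0.1]
width: 0.0421
finger_force: 0.0
```

>>> jog_arm --rows '[[[0, 0, 0], [0, 0, 0]], [[0, 0, 0], [0, 0, 0]], [[0, 0, 0], [0, 0, 0]], [[0, 0, 0], [0, 0, 0]]]' --jaw 5

```text
t: 28.38
position: [0.4826, -0.2445, -0.0258]
ee_rot: [-0.234, 0.972, -0.001, 0.001]
ft_force: [-0.6, 0.6, 7.9]
width: 0.0172
finger_force: 59.0
```

>>> jog_arm --rows '[[[0, 0, 45], [0, 0, 0]], [[0, 0, 45], [0, 0, 0]], [[31.2, 42, 0], [0, 0, -0.102]], [[31.2, 42, 0], [0, 0, -0.102]], [[31.2, 42, 0], [0, 0, -0.102]], [[31.2, 42, 0], [0, 0, -0.102]], [[31.2, 42, 0], [0, 0, -0.102]], [[31.2, 42, 0], [0, 0, -0.101]], [[0, 0, 0], [0, 0, 0]]]'

```text
t: 29.5
position: [0.6716, 0.0112, 0.0636]
ee_rot: [0.068, 0.998, 0.0, 0.001]
ft_force: [-0.9, -0.7, -0.5]
width: 0.017
finger_force: 59.0
```

>>> jog_arm --rows '[[[0, 0, -30], [0, 0, 0]], [[0, 0, -22], [0, 0, 0]], [[0, 0, 0], [0, 0, 0]]]'

```text
t: 29.88
position: [0.6664, 0.0072, 0.0093]
ee_rot: [0.069, 0.998, -0.0, -0.002]
ft_force: [0.3, -0.5, -0.1]
width: 0.0171
finger_force: 59.0
```

>>> jog_arm --rows '[[[0, 0, 0], [0, 0, 0]], [[0, 0, 0], [0, 0, 0]], [[0, 0, 30], [0, 0, 0]], [[0, 0, 22], [0, 0, 0]]]' --jaw 27

```text
t: 30.38
position: [0.6699, 0.0077, 0.0649]
ee_rot: [0.069, 0.998, -0.0, 0.001]
ft_force: [0.6, -0.2, 1.0]
width: 0.0272
finger_force: 0.0
```

Run:
```python
from h import *
s=snap('side'); 
for p in pegs(s,.012): print(p)
print(arm.get_state()['position'])
```

```text
([350.0, 147.0], np.int32(99), 466, -355, 74, 23, 154)
([255.0, 230.0], np.int32(688), 672, 12, 81, 79, 67)
([351.0, 262.0], np.int32(91), 415, 60, 56, 27, 165)
[0.67195499 0.00760163 0.06808938]
```

>>> jog_arm --rows '[[[-29, -52.3, 0], [0, 0, -0.045]], [[-29, -52.3, 0], [0, 0, -0.045]], [[-29, -52.3, 0], [0, 0, -0.045]], [[-29, -52.3, 0], [0, 0, -0.045]], [[-29, -52.3, 0], [0, 0, -0.045]], [[-29, -52.3, 0], [0, 0, -0.045]], [[-29, -52.3, 0], [0, 0, -0.045]], [[0, 0, -45], [0, 0, 0]], [[0, 0, -25], [0, 0, 0]], [[0, 0, 0], [0, 0, 0]]]' --jaw 42

```text
t: 31.68
position: [0.4647, -0.3573, -0.0085]
ee_rot: [0.225, 0.974, 0.001, -0.002]
ft_force: [0.3, -0.0, 1.0]
width: 0.0422
finger_force: 0.0
```

>>> jog_arm --rows '[[[0, 0, -20], [0, 0, 0]], [[0, 0, 0], [0, 0, 0]], [[0, 0, 0], [0, 0, 0]]]'

```text
t: 32.05
position: [0.4669, -0.3586, -0.0257]
ee_rot: [0.225, 0.974, -0.001, 0.001]
ft_force: [0.3, -0.6, -0.0]
width: 0.0417
finger_force: 0.0
```

>>> jog_arm --rows '[[[0, 0, 0], [0, 0, 0]], [[0, 0, 0], [0, 0, 0]], [[0, 0, 0], [0, 0, 0]], [[0, 0, 0], [0, 0, 0]]]' --jaw 5

```text
t: 32.55
position: [0.4668, -0.3587, -0.0257]
ee_rot: [0.225, 0.974, -0.001, 0.001]
ft_force: [-0.7, 0.7, 5.5]
width: 0.0171
finger_force: 59.0
```

>>> jog_arm --rows '[[[0, 0, 45], [0, 0, 0]], [[0, 0, 45], [0, 0, 0]], [[29.4, 54.8, 0], [0, 0, 0.045]], [[29.4, 54.8, 0], [0, 0, 0.045]], [[29.4, 54.8, 0], [0, 0, 0.045]], [[29.4, 54.8, 0], [0, 0, 0.045]], [[29.4, 54.8, 0], [0, 0, 0.045]], [[29.4, 54.8, 0], [0, 0, 0.045]], [[29.4, 54.8, 0], [0, 0, 0.045]], [[0, 0, 0], [0, 0, 0]]]'

```text
t: 33.8
position: [0.6742, 0.0299, 0.0636]
ee_rot: [0.067, 0.998, 0.001, 0.001]
ft_force: [-1.3, 0.1, 0.7]
width: 0.0171
finger_force: 58.9
```

>>> jog_arm --rows '[[[0, 0, -30], [0, 0, 0]], [[0, 0, -15], [0, 0, 0]], [[0, 0, 0], [0, 0, 0]]]'

```text
t: 34.17
position: [0.6701, 0.0246, 0.0167]
ee_rot: [0.07, 0.998, -0.0, -0.002]
ft_force: [-0.3, -0.1, -0.3]
width: 0.017
finger_force: 58.9
```

>>> jog_arm --rows '[[[0, 0, 0], [0, 0, 0]], [[0, 0, 0], [0, 0, 0]], [[0, 0, 40], [0, 0, 0]], [[-50, 0, 40], [0, 0, 0]], [[-50, 0, 40], [0, 0, 0]], [[-50, 0, 10], [0, 0, 0]], [[-50, 0, 0], [0, 0, 0]], [[0, 0, 0], [0, 0, 0]]]' --jaw 27

```text
t: 35.17
position: [0.4695, 0.0257, 0.1465]
ee_rot: [0.069, 0.998, -0.0, -0.001]
ft_force: [0.7, 0.7, 0.2]
width: 0.0265
finger_force: 0.0
```

Run:
```python
from h import *
s=snap('side');t=snap('top')
for q in(s,t): print(pegs(q,.02))
print(arm.get_state()['position'],arm.get_state()['joint_pos'])
cv2.imwrite('pics/p8.png',np.hstack([cv2.resize(t['image'][150:250,230:330],(400,400)),cv2.resize(s['image'][190:270,210:290],(400,400),interpolation=cv2.INTER_CUBIC)])[:,:,::-1])
W=world(t)
# box rim front in riser frame
c=np.array([.696,-.309]);a=np.radians(-8);X=np.array([np.cos(a),np.sin(a)]);Y=np.array([-X[1],X[0]])
for q in(s,t):
    W=world(q);d=W[...,:2]-c;x=d@X;y=d@Y
    m=(q['depth']>0)&(W[...,2]>.058)&(W[...,2]<.071)&(x<-.078)&(x>-.13)&(abs(y)<.11)
    print(m.sum(),x[m].min(),np.percentile(x[m],[5,50]),y[m].min(),y[m].max(),np.percentile(W[...,2][m],[10,90]))
    mf=(q['depth']>0)&(W[...,2]>.19)&(W[...,2]<.2)&(abs(y)<.12)&(abs(x)<.1); print('riser front',np.percentile(x[mf],[0,1,99]),np.percentile(y[mf],[1,99]))
```

```text
[([255.0, 231.0], np.int32(604), 671, 20, 84, 74, 29), ([347.0, 260.0], np.int32(56), 424, 57, 32, 17, 4)]
[([275.0, 185.0], np.int32(607), 671, 26, 95, 77, 71)]
[0.47506939 0.02528053 0.14708376] [-9.21072617e-02  2.40210319e-01  1.83866047e+00 -8.83438249e-05
  1.05999560e+00 -1.52392901e+00]
191 -0.10921936134768319 [-0.10869919 -0.10402888] -0.10167018773439532 0.08320104123328392 [0.06179684 0.0687838 ]
riser front [-0.079526   -0.07889986  0.06935518] [-0.11378722  0.1181726 ]
186 -0.10494647182421876 [-0.10448512 -0.10050779] -0.0948949840690397 0.08558519961817421 [0.06004452 0.06730067]
riser front [-0.07547563 -0.07453323  0.07336054] [-0.11786214  0.11795505]
```

View pics/p8.png

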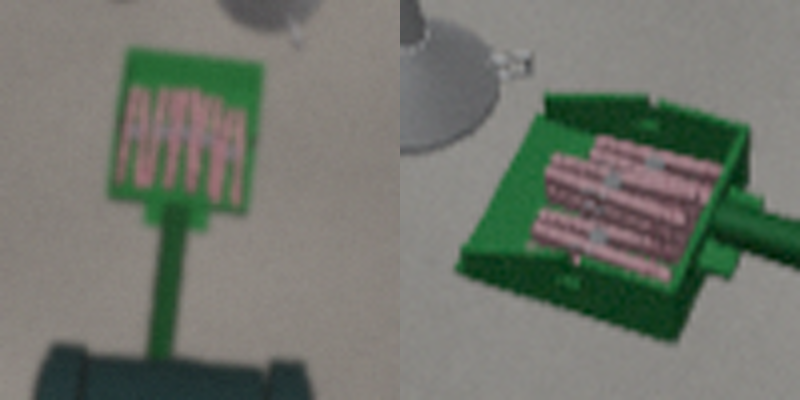

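All six pegs lie in the scoop: they are at (130–240, 90–205) in the left crop, and the side crop confirms it. The clear next step is to grip the handle with the tool leaning 40° forward.

>>> jog_arm --rows '[[[11.6, 3.9, -17], [-0.0195, -0.1386, 0]], [[11.6, 3.9, -18], [-0.0195, -0.1386, 0]], [[11.6, 3.9, -18], [-0.0195, -0.1386, 0]], [[11.6, 3.9, -18], [-0.0195, -0.1386, 0]], [[11.6, 3.9, -18], [-0.0195, -0.1386, 0]], [[0, 0, 0], [0, 0, 0]], [[0, 0, 0], [0, 0, 0]]]' --jaw 45

```text
t: 36.15
position: [0.5213, 0.0319, 0.0972]
ee_rot: [0.077, 0.965, -0.044, 0.246]
ft_force: [0.5, -0.2, 0.0]
width: 0.0447
finger_force: 0.0
```

Run:
```python
from h import *
from scipy.spatial.transform import Rotation as R
s=arm.get_state();r=R.from_quat(s['ee_rot']).as_matrix();print(s['position'].round(4),r[:,2].round(3),r[:,1].round(3),s['joint_pos'].round(2))
```

```text
[0.5213 0.0319 0.0972] [ 0.467 -0.124 -0.875] [ 0.17   0.984 -0.048] [ 0.04  0.25  2.21 -0.64  0.24 -0.78]
```

```bash
cat >> h.py <<'E'
from scipy.spatial.transform import Rotation as R
def goal(phi,yaw,grip,off=52,st=None):
    """TCP pose for tool leaning phi deg forward, heading yaw deg, grasp point at grip (mm); prints shift and turn from now"""
    s=arm.get_state();p=np.radians(phi);y=np.radians(yaw)
    h=np.array([np.cos(y),np.sin(y),0]);n=np.array([-h[1],h[0],0]);t=np.sin(p)*h-np.cos(p)*np.array([0,0,1])
    M=np.stack([np.cross(n,t),n,t],1);T=np.array(grip)+off*t
    rv=(R.from_matrix(M)*R.from_quat(s['ee_rot']).inv()).as_rotvec()
    print('at',(s['position']*1000).round(1),'to',T.round(1),'shift',(T-s['position']*1000).round(1),'turn',rv.round(4),'t',t.round(3))
E
python3 - <<'E'
from h import *
goal(25,-8,(548-.418*70,42+.059*70,37+.906*70))
E
```

```text
at [521.3  31.9  97.2] to [540.5  43.1  53.3] shift [ 19.2  11.1 -43.9] turn [0.0576 0.058  0.0302] t [ 0.419 -0.059 -0.906]
```

>>> jog_arm --rows '[[[9.6, 5.5, -10], [0.029, 0.029, 0.015]], [[9.6, 5.5, -34], [0.029, 0.029, 0.015]], [[0, 0, 0], [0, 0, 0]], [[0, 0, 0], [0, 0, 0]]]'

```text
t: 36.65
position: [0.5397, 0.0429, 0.0549]
ee_rot: [0.069, 0.974, -0.016, 0.215]
ft_force: [0.5, -1.2, -0.4]
width: 0.0452
finger_force: 0.0
```

Run:
```python
from h import *
print(arm.get_state()['joint_pos'].round(2))
goal(25,-8,(548,42,37))
```

```text
[-0.    0.35  2.17 -0.3   0.2  -1.15]
at [539.7  42.9  54.9] to [569.8  38.9 -10.1] shift [ 30.   -3.9 -65. ] turn [ 0.0007 -0.0024  0.0015] t [ 0.419 -0.059 -0.906]
```

>>> jog_arm --rows '[[[10, -1.3, -22], [0, 0, 0]], [[10, -1.3, -22], [0, 0, 0]], [[10, -1.3, -21], [0, 0, 0]], [[0, 0, 0], [0, 0, 0]], [[0, 0, 0], [0, 0, 0]]]'

```text
t: 37.28
position: [0.5771, 0.0443, 0.0107]
ee_rot: [0.07, 0.978, -0.023, 0.197]
ft_force: [-1.0, -0.4, 0.3]
width: 0.045
finger_force: 0.0
```

Run:
```python
from h import *
print(arm.get_state()['joint_pos'].round(2),arm.get_state()['ft_force'])
goal(25,-8,(548,42,37))
```

```text
[ 0.01  0.48  2.09 -0.4   0.2  -1.04] [-1.01841831 -0.3987304   0.31435698]
at [577.1  44.3  10.7] to [569.8  38.9 -10.1] shift [ -7.3  -5.3 -20.9] turn [ 0.011  -0.0399  0.0077] t [ 0.419 -0.059 -0.906]
```

Run:
```python
from h import *
t=np.array([.29,-.041,-.956]);g=np.array([558,40.7,37])
goal(17,-8,g-t*45);goal(17,-8,g)
```

```text
at [577.1  44.3  10.7] to [560.   40.4  30.3] shift [-17.1  -3.9  19.6] turn [0.0309 0.0983 0.0065] t [ 0.29  -0.041 -0.956]
at [577.1  44.3  10.7] to [573.1  38.6 -12.7] shift [ -4.   -5.7 -23.5] turn [0.0309 0.0983 0.0065] t [ 0.29  -0.041 -0.956]
```

>>> jog_arm --rows '[[[-17, -4, 19.5], [0.031, 0.098, 0.0065]], [[0, 0, 0], [0, 0, 0]], [[6.5, -0.9, -21.5], [0, 0, 0]], [[6.5, -0.9, -21.5], [0, 0, 0]], [[0, 0, 0], [0, 0, 0]], [[0, 0, 0], [0, 0, 0]]]'

```text
t: 38.02
position: [0.5768, 0.0351, -0.0179]
ee_rot: [0.071, 0.985, -0.018, 0.158]
ft_force: [-0.3, -0.1, -0.2]
width: 0.0447
finger_force: 0.0
```

Run:
```python
from h import *
print(arm.get_state()['joint_pos'].round(2),arm.get_state()['ft_force'])
goal(17,-8,(558,40.7,37))
```

```text
[-0.02  0.54  2.04 -0.2   0.26 -1.26] [-0.29815297 -0.13085869 -0.24653568]
at [576.8  35.1 -17.9] to [573.1  38.6 -12.7] shift [-3.8  3.5  5.2] turn [0.016  0.0195 0.007 ] t [ 0.29  -0.041 -0.956]
```

>>> jog_arm --rows '[[[-4, 3.5, 5], [0.016, 0.02, 0.007]], [[0, 0, 0], [0, 0, 0]], [[0, 0, 0], [0, 0, 0]]]'

```text
t: 38.4
position: [0.5737, 0.0384, -0.0125]
ee_rot: [0.069, 0.987, -0.01, 0.148]
ft_force: [-0.0, 2.1, 0.2]
width: 0.0452
finger_force: 0.0
```

Run:
```python
from h import *
print(arm.get_state()['joint_pos'].round(2),arm.get_state()['ft_force'])
goal(17,-8,(558,40.7,37))
```

```text
[-0.03  0.52  2.03 -0.11  0.3  -1.36] [-1.9727159e-03  2.0722201e+00  1.9303580e-01]
at [573.7  38.4 -12.5] to [573.1  38.6 -12.7] shift [-0.6  0.2 -0.2] turn [0.0002 0.0009 0.0003] t [ 0.29  -0.041 -0.956]
```

>>> jog_arm --rows '[[[0, 0, 0], [0, 0, 0]], [[0, 0, 0], [0, 0, 0]], [[0, 0, 0], [0, 0, 0]], [[0, 0, 0], [0, 0, 0]]]' --jaw 10

```text
t: 38.9
position: [0.5733, 0.0385, -0.0131]
ee_rot: [0.069, 0.987, -0.01, 0.147]
ft_force: [-1.9, 0.7, 4.0]
width: 0.019
finger_force: 60.3
```

>>> jog_arm --rows '[[[0, 0, 8], [0, 0, 0]], [[0, 0, 12], [0, 0, 0]], [[0, 0, 20], [0, 0, 0]], [[0, 0, 20], [0, 0, 0]], [[0, 0, 20], [0, 0, 0]], [[0, 0, 15], [0, 0, 0]], [[0, 0, 8], [0, 0, 0]], [[0, 0, 0], [0, 0, 0]], [[0, 0, 0], [0, 0, 0]], [[0, 0, 0], [0, 0, 0]]]'

```text
t: 40.15
position: [0.5727, 0.0385, 0.0891]
ee_rot: [0.069, 0.987, -0.01, 0.146]
ft_force: [0.2, -0.2, -1.8]
width: 0.0192
finger_force: 59.5
```

Run:
```python
from h import *
st=arm.get_state();print(st['position'],R.from_quat(st['ee_rot']).as_matrix()[:,2].round(3),st['joint_pos'].round(2),st['ft_force'].round(1))
s=snap('side');t=snap('top')
for q in(s,t):
    W=world(q);im=q['image'].astype(int)
    g=(im[...,1]>im[...,0]*1.6)&(im[...,1]>im[...,2]*1.6)&(im[...,1]>45)&(q['depth']>0)
    P=W[g];P=P[(P[:,0]>.5)&(P[:,0]<.8)&(P[:,2]<.25)&(P[:,2]>.03)&(np.abs(P[:,1])<.25)]
    for x in np.arange(.5,.8,.02):
        Q=P[(P[:,0]>x)&(P[:,0]<x+.02)]
        if len(Q)>5: print(x.round(2),len(Q),np.percentile(Q[:,2],[5,50,95]).round(3),Q[:,1].min().round(3),Q[:,1].max().round(3))
    print(pegs(q,.13))
cv2.imwrite('pics/p9.png',np.hstack([cv2.resize(t['image'][130:250,220:340],(400,400)),cv2.resize(s['image'][150:270,200:320],(400,400),interpolation=cv2.INTER_CUBIC)])[:,:,::-1])
```

```text
[0.57273046 0.03852939 0.08911362] [ 0.287 -0.04  -0.957] [-0.03  0.33  1.95 -0.06  0.57 -1.42] [ 0.2 -0.2 -1.8]
0.5 54 [0.145 0.151 0.155] 0.042 0.057
0.52 50 [0.142 0.15  0.154] 0.041 0.055
0.56 38 [0.147 0.151 0.154] 0.033 0.049
0.58 67 [0.144 0.151 0.153] 0.026 0.047
0.6 177 [0.132 0.145 0.153] -0.019 0.058
0.62 233 [0.112 0.137 0.152] -0.025 0.086
0.64 181 [0.11  0.131 0.15 ] -0.029 0.083
0.66 170 [0.109 0.129 0.15 ] -0.031 0.081
0.68 160 [0.108 0.128 0.145] -0.033 0.077
0.7 200 [0.106 0.115 0.139] -0.036 0.075
0.72 248 [0.106 0.109 0.128] -0.038 0.071
0.74 11 [0.107 0.109 0.112] 0.035 0.068
[([253.0, 205.0], np.int32(655), 671, 22, 81, 71, 12), ([351.0, 261.0], np.int32(82), 423, 131, 48, 16, 168)]
0.56 23 [0.146 0.149 0.153] 0.033 0.044
0.58 33 [0.146 0.15  0.153] 0.029 0.044
0.6 96 [0.131 0.143 0.153] -0.007 0.055
0.62 109 [0.103 0.136 0.152] -0.021 0.081
0.64 22 [0.104 0.107 0.148] -0.025 0.073
0.68 13 [0.102 0.108 0.148] -0.029 -0.026
0.7 95 [0.102 0.106 0.133] -0.032 0.071
0.72 217 [0.102 0.106 0.111] -0.032 0.069
0.74 9 [0.104 0.108 0.11 ] 0.043 0.066
[([275.0, 182.0], np.int32(751), 671, 27, 93, 76, 70)]
```

View pics/p9.png

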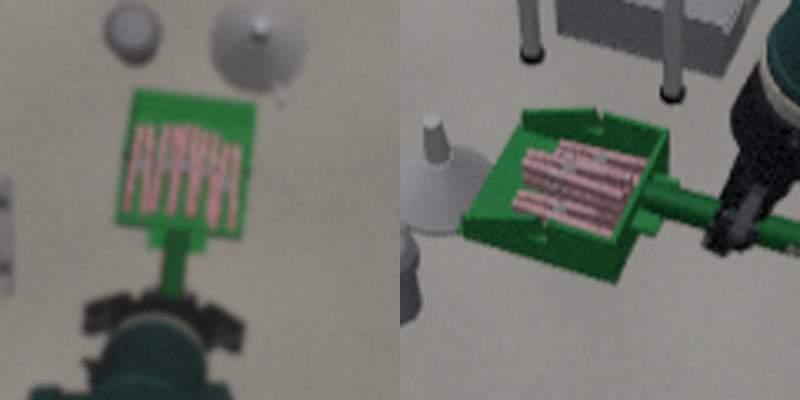

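Level lift succeeded: the pegs sit at (120–240, 125–230) in the left crop and the lip is at about x 0.741, z 0.105. Now carrying it towards the box, nose slightly down to ease the reach.

>>> jog_arm --rows '[[[0, 0, 17], [0.0121, 0.0864, 0]], [[0, 0, 18], [0.0122, 0.0864, 0]], [[-12, -13, 0], [0, 0, 0]], [[-24, -26, 0], [0, 0, 0]], [[-24, -26, 0], [0, 0, 0]], [[-24, -26, 0], [0, 0, 0]], [[-24, -26, 0], [0, 0, 0]], [[-12, -13, 0], [0, 0, 0]], [[0, 0, 0], [0, 0, 0]]]'

```text
t: 41.38
position: [0.4504, -0.0918, 0.1238]
ee_rot: [0.071, 0.996, -0.004, 0.06]
ft_force: [0.3, 0.1, -0.1]
width: 0.0193
finger_force: 59.5
```

```bash
cat >> h.py <<'E'
def where():
    st=arm.get_state();M=R.from_quat(st['ee_rot']).as_matrix();t=M[:,2]
    h=np.array([M[1,1],-M[0,1],0]);h/=np.linalg.norm(h)
    phi=np.arctan2(t@h,-t[2]);tip=np.radians(17)-phi
    p=st['position']*1000
    rot=lambda x,z: p+h*(x*np.cos(tip)+z*np.sin(tip))+np.array([0,0,z*np.cos(tip)-x*np.sin(tip)])
    print('tcp',p.round(1),'tip',np.degrees(tip).round(1),'roll',M[2,1].round(3),'yaw',np.degrees(np.arctan2(h[1],h[0])).round(1),'j',st['joint_pos'].round(2),'F',st['ft_force'].round(1),'w',st['width'].round(4))
    hr=np.array([np.cos(np.radians(-8)),np.sin(np.radians(-8)),0]);f=np.array([621,-303.5,0])
    for nm,x,z in(('lip',169.6,15.5),('sidefront',154.6,39),('sidecorner',99.6,61),('backtop',49.6,61),('underfront',146.6,13),('grip',-15,50)):
        q=rot(x,z);print(nm,q.round(0),'past riser edge',round((q-f)@hr),'lat',round((q-f)@np.array([-hr[1],hr[0],0])))
E
python3 - <<'E'
from h import *
where()
E
```

```text
Traceback (most recent call last):
  File "h.py", line 40, in where
    print('tcp',p.round(1),'tip',np.degrees(tip).round(1),'roll',M[2,1].round(3),'yaw',np.degrees(np.arctan2(h[1],h[0])).round(1),'j',st['joint_pos'].round(2),'F',st['ft_force'].round(1),'w',st['width'].round(4))
                                                                                                                                                                                               ^^^^^^^^^^^^^^^^^
AttributeError: 'float' object has no attribute 'round'
```

>>> jog_arm --rows '[[[-6, -20, 0], [0, 0, 0]], [[-7, -40, 0], [0, 0, 0]], [[-7, -40, 0], [0, 0, 0]], [[-7, -40, 0], [0, 0, 0]], [[-6, -43, 0], [0, 0, 0]], [[0, 0, 0], [0, 0, 0]], [[0, 0, 0], [0, 0, 0]]]'

```text
t: 42.25
position: [0.4198, -0.2734, 0.1242]
ee_rot: [0.07, 0.996, -0.004, 0.06]
ft_force: [-0.1, -0.2, -2.3]
width: 0.019
finger_force: 59.6
```

```bash
sed -i "s/,'w',st\['width'\].round(4)//" h.py
python3 - <<'E'
from h import *
where()
s=snap('side');t=snap('top')
print(pegs(s,.12),pegs(t,.12))
W=world(s);c=np.array([.696,-.309]);a=np.radians(-8);X=np.array([np.cos(a),np.sin(a)]);Y=np.array([-X[1],X[0]])
cv2.imwrite('pics/p10.png',np.hstack([cv2.resize(t['image'][120:240,320:440],(400,400)),cv2.resize(s['image'][60:210,230:380],(400,400),interpolation=cv2.INTER_CUBIC)])[:,:,::-1])
E
```

```text
tcp [ 419.8 -273.4  124.2] tip 10.1 roll 0.001 yaw -8.0 j [-0.77  0.25  1.9   0.09  0.89 -2.26] F [-0.1 -0.2 -2.3]
lip [ 588. -297.  110.] past riser edge -34 lat 2
sidefront [ 577. -296.  135.] past riser edge -44 lat 2
sidecorner [ 528. -289.  167.] past riser edge -95 lat 2
backtop [ 479. -282.  176.] past riser edge -144 lat 2
underfront [ 565. -294.  111.] past riser edge -57 lat 2
grip [ 414. -273.  176.] past riser edge -209 lat 2
[([330.0, 120.0], np.int32(299), 528, -325, 98, 60, 20), ([346.0, 259.0], np.int32(31), 437, 121, 16, 15, 54)] [([389.0, 229.0], np.int32(775), 537, -299, 92, 85, 73), ([266.0, 271.0], np.int32(187), 414, 57, 72, 23, 167)]
```

View pics/p10.png

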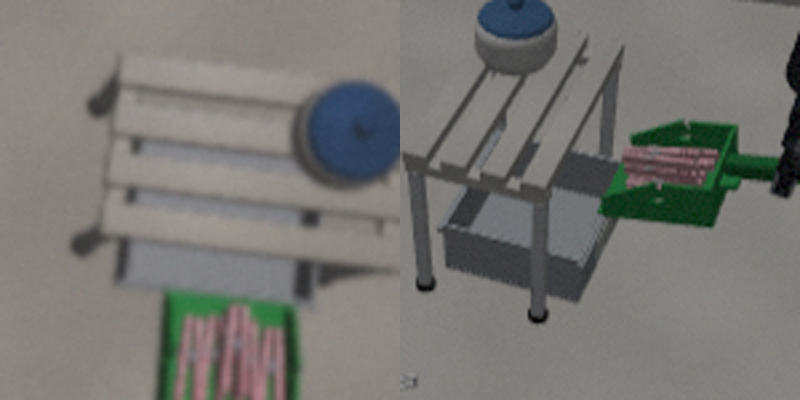

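The scoop lip is at (230,295) in the left crop, just in front of the box, about 5 mm too far right. I'll enter while tipping.

>>> jog_arm --rows '[[[17, -1.5, 10.2], [0.0162, 0.1152, 0]], [[17, -1.5, 10.2], [0.0162, 0.1152, 0]], [[17, -1.5, 10.2], [0.0162, 0.1152, 0]], [[0, 0, 0], [0, 0, 0]], [[0, 0, 0], [0, 0, 0]]]'

```text
t: 42.98
position: [0.4709, -0.2775, 0.1548]
ee_rot: [0.068, 0.991, 0.008, -0.114]
ft_force: [-0.8, 0.2, -1.6]
width: 0.0193
finger_force: 59.6
```

Run:
```python
from h import *
where()
```

```text
tcp [ 470.9 -277.5  154.8] tip 30.1 roll 0.001 yaw -7.9 j [-0.59  0.46  1.5  -0.1   1.39 -1.99] F [-0.8  0.2 -1.6]
lip [ 624. -299.   83.] past riser edge 2 lat 5
sidefront [ 623. -299.  111.] past riser edge 1 lat 5
sidecorner [ 587. -294.  158.] past riser edge -36 lat 5
backtop [ 544. -288.  183.] past riser edge -79 lat 5
underfront [ 603. -296.   93.] past riser edge -19 lat 5
grip [ 483. -279.  206.] past riser edge -140 lat 5
```

>>> jog_arm --rows '[[[17, -1.5, 10.2], [0.0162, 0.1152, 0]], [[17, -1.5, 10.2], [0.0162, 0.1152, 0]], [[17, -1.5, 10.2], [0.0162, 0.1152, 0]], [[0, 0, 0], [0, 0, 0]], [[0, 0, 0], [0, 0, 0]], [[0, 0, 0], [0, 0, 0]], [[0, 0, 0], [0, 0, 0]], [[0, 0, 0], [0, 0, 0]]]'

```text
t: 43.98
position: [0.522, -0.2836, 0.1868]
ee_rot: [0.067, 0.957, 0.02, -0.283]
ft_force: [0.4, 0.1, -0.4]
width: 0.0194
finger_force: 59.7
```

Run:
```python
from h import *
where()
s=snap('side');t=snap('top')
print(pegs(s,.01),pegs(t,.01))
for q in (s,t):
    W=world(q);im=q['image'].astype(int);m=(im[...,0]-im[...,1]>22)&(q['depth']>0)&(im[...,2]>60)&(W[...,1]<-.1)&(W[...,0]>.45)&(W[...,0]<.8)&(W[...,1]>-.5)
    P=W[m];print(len(P)); 
    if len(P): print(np.percentile(P,[2,25,50,75,98],axis=0).round(3))
```

```text
tcp [ 522.  -283.6  186.8] tip 50.0 roll 0.0 yaw -8.0 j [-0.49  0.72  1.07 -0.2   1.9  -1.93] F [ 0.4  0.1 -0.4]
lip [ 642. -300.   67.] past riser edge 20 lat 6
sidefront [ 650. -302.   94.] past riser edge 28 lat 6
sidecorner [ 632. -299.  150.] past riser edge 10 lat 6
backtop [ 600. -295.  188.] past riser edge -22 lat 6
underfront [ 625. -298.   83.] past riser edge 3 lat 6
grip [ 550. -288.  230.] past riser edge -72 lat 6
[([346.0, 259.0], np.int32(32), 429, 50, 18, 18, 55)] [([266.0, 267.0], np.int32(118), 407, 62, 79, 26, 160)]
39
[[ 0.614 -0.319  0.014]
 [ 0.631 -0.3    0.018]
 [ 0.686 -0.294  0.047]
 [ 0.697 -0.282  0.056]
 [ 0.716 -0.276  0.068]]
20
[[ 0.673 -0.364  0.012]
 [ 0.713 -0.36   0.018]
 [ 0.716 -0.312  0.027]
 [ 0.718 -0.307  0.061]
 [ 0.722 -0.288  0.064]]
```

>>> jog_arm --rows '[[[-8, 1.1, 4], [0, 0, 0]], [[-8, 1.1, 4], [0, 0, 0]], [[-8, 1.1, 4], [0, 0, 0]], [[0, 0, 0], [0, 0, 0]], [[-20, 2.8, 0], [0, 0, 0]], [[-30, 4.2, 5], [0, 0, 0]], [[-30, 4.2, 5], [0, 0, 0]], [[0, 0, 0], [0, 0, 0]]]'

```text
t: 45.08
position: [0.4169, -0.2686, 0.2089]
ee_rot: [0.067, 0.956, 0.02, -0.284]
ft_force: [0.8, -0.7, -1.2]
width: 0.0191
finger_force: 59.7
```

Run:
```python
from h import *
where()
s=snap('side');t=snap('top')
print(pegs(s,.01),pegs(t,.01))
for q in (s,t):
    W=world(q);im=q['image'].astype(int);m=(im[...,0]-im[...,1]>18)&(q['depth']>0)&(im[...,2]>40)&(W[...,1]<-.1)&(W[...,0]>.45)&(W[...,0]<.8)&(W[...,1]>-.5)
    P=W[m];print(len(P)); 
    if len(P): print(np.percentile(P,[2,25,50,75,98],axis=0).round(3))
cv2.imwrite('pics/p11.png',np.hstack([cv2.resize(t['image'][130:230,330:430],(400,400)),cv2.resize(s['image'][90:190,230:330],(400,400),interpolation=cv2.INTER_CUBIC)])[:,:,::-1])
```

```text
tcp [ 416.9 -268.6  208.9] tip 50.1 roll 0.0 yaw -8.1 j [-0.54  0.55  1.33 -0.22  1.79 -1.96] F [ 0.8 -0.7 -1.2]
lip [ 536. -286.   89.] past riser edge -86 lat 6
sidefront [ 545. -287.  115.] past riser edge -78 lat 6
sidecorner [ 526. -284.  172.] past riser edge -96 lat 6
backtop [ 495. -280.  210.] past riser edge -128 lat 6
underfront [ 520. -283.  105.] past riser edge -103 lat 6
grip [ 445. -273.  252.] past riser edge -178 lat 6
[([346.0, 259.0], np.int32(31), 429, 50, 18, 18, 58)] [([394.0, 168.0], np.int32(71), 720, -339, 59, 13, 87), ([392.0, 182.0], np.int32(66), 673, -323, 75, 12, 85), ([373.0, 199.0], np.int32(82), 626, -274, 34, 22, 172), ([266.0, 271.0], np.int32(192), 404, 62, 79, 25, 167)]
123
[[ 0.617 -0.332  0.012]
 [ 0.679 -0.31   0.025]
 [ 0.69  -0.296  0.043]
 [ 0.705 -0.293  0.052]
 [ 0.725 -0.279  0.066]]
225
[[ 0.608 -0.367  0.002]
 [ 0.633 -0.345  0.013]
 [ 0.675 -0.32   0.016]
 [ 0.713 -0.28   0.021]
 [ 0.725 -0.262  0.194]]
```

View pics/p11.png

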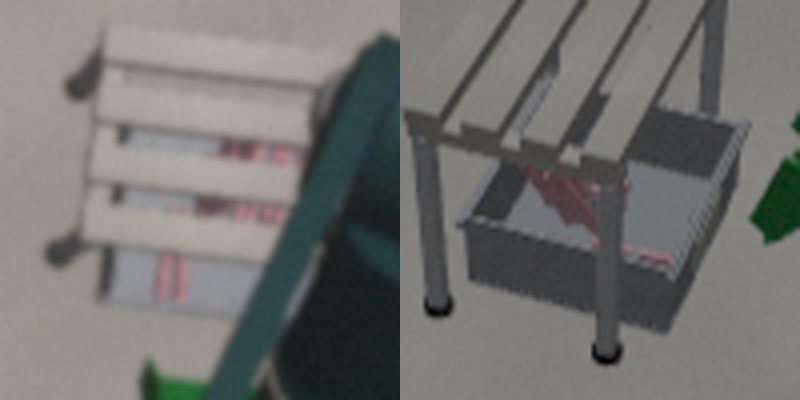

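>>> jog_arm --rows '[[[0, 0, 0], [-0.0195, -0.1383, 0]], [[0, 0, 0], [-0.0195, -0.1383, 0]], [[0, 0, 0], [-0.0195, -0.1383, 0]], [[0, 0, 0], [-0.0194, -0.1382, 0]], [[0, 0, 0], [-0.0194, -0.1382, 0]], [[5, 40, 0], [0, 0, 0]], [[10, 50, 0], [0, 0, 0.05]], [[10, 50, 0], [0, 0, 0.05]], [[15, 50, 0], [0, 0, 0.05]], [[15, 50, 0], [0, 0, 0.05]]]'

```text
t: 46.42
position: [0.4747, -0.0274, 0.2085]
ee_rot: [-0.031, 0.998, 0.002, 0.061]
ft_force: [1.1, 0.4, -1.4]
width: 0.0188
finger_force: 59.6
```

>>> jog_arm --rows '[[[15, 50, 0], [0, 0, 0.05]], [[15, 50, 0], [0, 0, 0.03]], [[15, 50, 0], [0, 0, 0.03]], [[10, 50, 0], [0, 0, 0]], [[5, 50, 0], [0, 0, 0]], [[0, 50, 0], [0, 0, 0]], [[0, 30, -20], [0, 0, 0]], [[0, 0, 0], [0, 0, 0]], [[0, 0, 0], [0, 0, 0]]]'

```text
t: 47.55
position: [0.5336, 0.3009, 0.1879]
ee_rot: [-0.085, 0.995, 0.005, 0.06]
ft_force: [0.2, -0.1, -0.7]
width: 0.0191
finger_force: 59.7
```

Run:
```python
from h import *
where()
t=snap('top');s=snap('side')
print(pegs(t,.01))
print(pegs(s,.01))
```

```text
tcp [533.6 300.9 187.9] tip 10.1 roll -0.0 yaw 9.8 j [ 0.42  0.33  1.6  -0.03  1.1  -1.31] F [ 0.2 -0.1 -0.7]
lip [701. 330. 174.] past riser edge -9 lat 638
sidefront [690. 328. 199.] past riser edge -19 lat 635
sidecorner [641. 319. 231.] past riser edge -67 lat 620
backtop [592. 311. 239.] past riser edge -114 lat 605
underfront [678. 326. 175.] past riser edge -31 lat 631
grip [528. 300. 240.] past riser edge -176 lat 584
[([397.0, 168.0], np.int32(79), 720, -353, 62, 14, 82), ([394.0, 183.0], np.int32(53), 673, -339, 43, 12, 82), ([373.0, 199.0], np.int32(80), 626, -274, 34, 22, 175), ([266.0, 271.0], np.int32(189), 405, 62, 78, 25, 167)]
[([272.0, 139.0], np.int32(127), 696, -337, 91, 36, 140), ([355.0, 265.0], np.int32(153), 403, 62, 79, 28, 164)]
```

>>> jog_arm --rows '[[[-1, -9, 0], [0.015, -0.0868, 0]], [[-1.6, -9, 0], [0.015, -0.0868, 0]], [[0, 0, -30], [0, 0, 0]], [[0, 0, -31], [0, 0, 0]], [[0, 0, 0], [0, 0, 0]], [[0, 0, 0], [0, 0, 0]]]'

```text
t: 48.4
position: [0.532, 0.2828, 0.1285]
ee_rot: [-0.084, 0.985, 0.013, 0.149]
ft_force: [0.3, 0.7, -0.6]
width: 0.0193
finger_force: 59.6
```

```bash
cat >> h.py <<'E'
def scoop():
    for n in('side','top'):
        q=snap(n);W=world(q);im=q['image'].astype(int)
        g=(im[...,1]>im[...,0]*1.6)&(im[...,1]>im[...,2]*1.6)&(im[...,1]>45)&(q['depth']>0)
        P=W[g]*1000;P=P[(P[:,0]>450)&(P[:,0]<800)&(P[:,2]<300)&(P[:,2]>70)&(P[:,1]>150)]
        (c,sz,a)=cv2.minAreaRect(P[:,:2].astype(np.float32));print(n,len(P),np.round(c,1),np.round(sz,1),round(a,1))
        y=np.radians(9.8);u=(P[:,0]*np.cos(y)+P[:,1]*np.sin(y))
        print('front u',np.percentile(u,99.5).round(1),'u bowl if front is lip',(np.percentile(u,99.5)-65).round(1))
        for lo in range(int(u.min())//25*25,int(u.max()),25):
            Q=P[(u>=lo)&(u<lo+25)]
            if len(Q)>5: print(lo,len(Q),np.percentile(Q[:,2],[3,50,97]).round(0))
E
python3 - <<'E'
from h import *
where();scoop()
E
```

```text
tcp [532.  282.8 128.5] tip -0.2 roll 0.001 yaw 9.7 j [ 0.42  0.31  1.85 -0.12  0.7  -1.24] F [ 0.3  0.7 -0.6]
lip [699. 311. 145.] past riser edge -8 lat 620
sidefront [684. 309. 168.] past riser edge -23 lat 615
sidecorner [630. 300. 190.] past riser edge -75 lat 599
backtop [581. 291. 190.] past riser edge -123 lat 583
underfront [676. 308. 142.] past riser edge -30 lat 613
grip [517. 280. 178.] past riser edge -184 lat 564
side 4271 [580.1 290.8] [238.  108.3] 9.7
front u 738.7 u bowl if front is lip 673.7
500 68 [178. 190. 192.]
550 80 [180. 190. 193.]
575 145 [179. 190. 193.]
600 395 [169. 188. 193.]
625 805 [145. 148. 191.]
650 814 [145. 148. 191.]
675 806 [145. 148. 188.]
700 742 [145. 148. 179.]
725 416 [146. 149. 169.]
top 1818 [608.7 295.4] [178.2 108. ] 9.4
front u 738.2 u bowl if front is lip 673.2
550 29 [186. 190. 199.]
575 52 [184. 189. 193.]
600 169 [170. 186. 193.]
625 317 [142. 147. 191.]
650 356 [142. 146. 189.]
675 359 [142. 147. 187.]
700 348 [141. 146. 177.]
725 188 [142. 147. 167.]
```

>>> jog_arm --rows '[[[0, 0, -15], [0, 0, 0]], [[0, 0, -15], [0, 0, 0]], [[0, 0, -8], [0, 0, 0]], [[0, 0, 0], [0, 0, 0]], [[0, 0, 0], [0, 0, 0]]]'

```text
t: 49.12
position: [0.5309, 0.2831, 0.0891]
ee_rot: [-0.084, 0.985, 0.013, 0.148]
ft_force: [-0.0, 0.0, -0.7]
width: 0.0196
finger_force: 59.8
```

>>> jog_arm --rows '[[[0, 0, -1.5], [0, 0, 0]], [[0, 0, 0], [0, 0, 0]], [[0, 0, 0], [0, 0, 0]]]'

```text
t: 49.5
position: [0.5308, 0.2831, 0.0878]
ee_rot: [-0.084, 0.985, 0.013, 0.148]
ft_force: [0.0, -0.2, -1.1]
width: 0.0192
finger_force: 59.8
```

>>> jog_arm --rows '[[[0, 0, -1], [0, 0, 0]], [[0, 0, 0], [0, 0, 0]], [[0, 0, 0], [0, 0, 0]]]'

```text
t: 49.88
position: [0.5309, 0.2831, 0.0868]
ee_rot: [-0.084, 0.985, 0.013, 0.148]
ft_force: [-1.0, -1.1, 1.9]
width: 0.0187
finger_force: 60.1
```

>>> jog_arm --rows '[[[0, 0, 0], [0, 0, 0]], [[0, 0, 0], [0, 0, 0]], [[0, 0, 0], [0, 0, 0]], [[0, 0, 0], [0, 0, 0]]]' --jaw 45

```text
t: 50.38
position: [0.5308, 0.283, 0.0866]
ee_rot: [-0.084, 0.985, 0.013, 0.148]
ft_force: [0.2, -0.5, 0.1]
width: 0.0451
finger_force: 0.0
```

>>> jog_arm --rows '[[[-5, -0.9, 16.5], [0, 0, 0]], [[-9, -1.5, 29], [0, 0, 0]], [[-12, -2, 39], [0, 0, 0]], [[-12, -2, 39], [0, 0, 0]], [[-30, -30, 30], [0, 0, 0]], [[-30, -50, 0], [0, 0, 0]], [[0, -50, 0], [0, 0, 0]], [[0, 0, 0], [0, 0, 0]], [[0, 0, 0], [0, 0, 0]]]'

```text
t: 51.5
position: [0.4331, 0.1468, 0.2411]
ee_rot: [-0.083, 0.985, 0.013, 0.149]
ft_force: [-0.6, 0.0, -0.2]
width: 0.0449
finger_force: 0.0
```

Run:
```python
from h import *
print(arm.get_state()['position'],arm.get_state()['t']);scoop()
t=snap('top');s=snap('side')
print(pegs(t,.01));print(pegs(s,.01))
a=cv2.resize(t['image'][120:240,120:440],(800,300));b=np.hstack([cv2.resize(s['image'][90:190,230:330],(400,300)),cv2.resize(s['image'][250:410,190:390],(400,300))])
cv2.imwrite('pics/p12.png',np.vstack([a,b])[:,:,::-1])
W=world(s);m=(s['image'][...,0].astype(int)-s['image'][...,1]>18)&(s['depth']>0)&(W[...,1]<-.2)&(W[...,0]>.58)&(W[...,0]<.8)&(W[...,1]>-.45)
print(np.percentile(W[m],[1,50,99],axis=0).round(3))
```

```text
[0.43312547 0.14676601 0.24106973] 51.5
side 4204 [578.2 290. ] [239.  110.3] 9.8
front u 737.5 u bowl if front is lip 672.5
500 117 [143. 149. 151.]
525 123 [141. 149. 152.]
550 122 [142. 148. 151.]
575 119 [142. 148. 151.]
600 374 [121. 147. 151.]
625 765 [103. 107. 149.]
650 761 [103. 107. 149.]
675 755 [103. 106. 147.]
700 705 [103. 106. 136.]
725 360 [104. 107. 127.]
top 1762 [580.  289.5] [234.6 107. ] 10.2
front u 736.7 u bowl if front is lip 671.7
500 34 [141. 147. 152.]
525 42 [142. 147. 152.]
550 42 [142. 147. 151.]
575 45 [141. 147. 150.]
600 173 [128. 144. 152.]
625 292 [100. 105. 148.]
650 327 [100. 104. 146.]
675 334 [ 98. 105. 145.]
700 315 [ 99. 105. 134.]
725 158 [ 99. 105. 125.]
[([398.0, 168.0], np.int32(70), 719, -353, 62, 12, 83), ([394.0, 183.0], np.int32(46), 673, -342, 37, 11, 83), ([373.0, 199.0], np.int32(75), 624, -274, 31, 22, 173), ([266.0, 268.0], np.int32(141), 411, 61, 65, 25, 169)]
[([276.0, 138.0], np.int32(28), 694, -339, 27, 19, 117), ([345.0, 259.0], np.int32(37), 431, 50, 19, 18, 55)]
[[ 0.615 -0.356  0.012]
 [ 0.691 -0.296  0.041]
 [ 0.728 -0.278  0.068]]
```

View pics/p12.png

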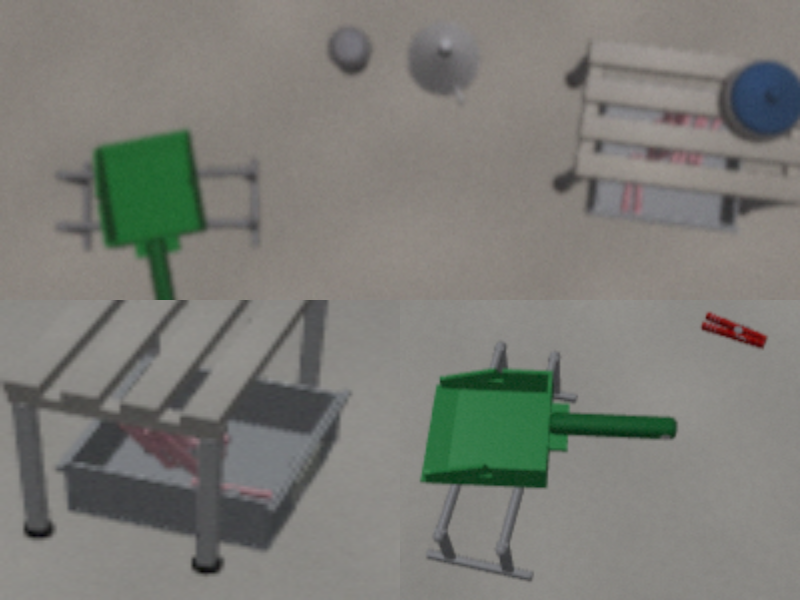

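The scoop is empty and level across both bars, about +6 mm / −2 mm from the rail's middle. The pegs are inside the box and the pot, funnel and cap look where they were, so I'm handing in.

```bash
python3 -c "
from cell import arm
print(arm.finish_job())"
```

```text
the job is handed in; nothing more can be done
None
```

Job handed in at about 51 s with no verdict returned: all six pink pegs were tipped into the peg box (partly hidden under the slats, none seen outside it), and the empty scoop sits level across both rail bars. The pot, funnel and cap were not touched.

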